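# Pack the pink and the purple order at the packing bench

## Task

Pack two orders: into each of the two open cartons put the gift box and the tin that carry the same colour of sticker as the carton's label. The heavier gift box goes underneath, lying flat on the carton floor, lengthwise in the carton and in the middle so that padding fits all round it; the tin then stands upright on the middle of its box. Set each one down rather than dropping it, and leave the green-stickered box and tin and the tape dispenser where they are.

Things in the scene. Friction and masses are not known exactly. Their poses are not given: they have to be found in the camera images.
- carton_pink: Open brown carton, fixed on the bench; a pink round sticker on the white label of one flap. Origin: centre of its underside, on the bench; x along its length, z up. Outside 180 x 140 x 70 mm (x, y, z), walls and floor 4 mm (inside 172 x 132 mm, floor top at 4 mm). Three flaps hang outside the walls, 15 mm out; the label flap, on the +x short side, slopes out and down to 57 mm beyond the wall.
- carton_purple: Open brown carton, fixed on the bench; a purple round sticker on the white label of one flap. Origin: centre of its underside, on the bench; x along its length, z up. Outside 180 x 140 x 70 mm (x, y, z), walls and floor 4 mm (inside 172 x 132 mm, floor top at 4 mm). Three flaps hang outside the walls, 15 mm out; the label flap, on the +x short side, slopes out and down to 57 mm beyond the wall.
- box_pink: White closed gift box, 120 x 60 x 36 mm (x, y, z), about 250 g, with a pink round sticker (44 mm) in the middle of its lid and pink panels on its two short ends. Origin: centre of its underside; x along its length, y across its width, z up. Starts flat on the bench.
- tin_pink: Round closed metal tin, 54 mm in diameter, 26 mm high, about 120 g, with a pink round sticker (40 mm) on its lid. Origin: centre of its underside; z up. Starts upright on the bench.
- box_purple: White closed gift box, 120 x 60 x 36 mm (x, y, z), about 250 g, with a purple round sticker (44 mm) in the middle of its lid and purple panels on its two short ends. Origin: centre of its underside; x along its length, y across its width, z up. Starts flat on the bench.
- tin_purple: Round closed metal tin, 54 mm in diameter, 26 mm high, about 120 g, with a purple round sticker (40 mm) on its lid. Origin: centre of its underside; z up. Starts upright on the bench.
- box_green: White closed gift box, 120 x 60 x 36 mm (x, y, z), about 250 g, with a green round sticker (44 mm) in the middle of its lid and green panels on its two short ends. Origin: centre of its underside; x along its length, y across its width, z up. Starts flat on the bench. Belongs to a later order: stays where it is.
- tin_green: Round closed metal tin, 54 mm in diameter, 26 mm high, about 120 g, with a green round sticker (40 mm) on its lid. Origin: centre of its underside; z up. Starts upright on the bench. Belongs to a later order: stays where it is.
- tape_dispenser: Black bench tape dispenser with a tan roll, 150 x 62 x 74 mm (x, y, z), 750 g, standing loose on the bench beyond the goods. Origin: centre of its underside; x along its length. Stays where it is.
Mind the look-alikes: they are no part of the job. Leave any yellow look-alike of the tin_purple alone.

How it is judged:
By the outcome, as a careful person would: the job done as asked, in the order asked, and still so for the second after the job is handed in, with the robot touching nothing.
It also fails if it takes over 120 s, if anything falls off the work surface, if the arm or the gripper's body presses on something with over 40 N, if the wrist force passes 120 N, or if a joint passes its speed limit or range.

## Robot

A 7-joint arm with a two-finger parallel gripper is mounted at the origin on the work surface. World frame = base frame: x ahead of the robot, y to its left, z up, the work surface at z = 0. Lengths are in m, angles in degrees, forces in N, time in s.
With the tool pointing down it reaches from about 0.4 to 0.85 m from the base axis. Payload 10.4 kg.
Tool frame: the origin (TCP) lies midway between the tips of the shut fingers; the grasp point (between the pads) lies 19 mm behind it; z points along the fingers, y is the line along which they close (so a half turn about z gives the same grasp; the last joint's range is limited). The gripper opens to 87 mm and grips with 3 to 60 N. Pads are 19 mm wide; open, the fingers measure 117 mm over their backs; the gripper's body (75 mm by 190 mm) begins 51 mm behind the grasp point.
Start: joints at [71.929, 19.034, -3.707, 83.658, 1.238, 77.344, -5.071], TCP at [0.18, -0.598, 0.223] pointing down, gripper open.
Joint ranges: [-148.97, 148.97], [-28.65, 121.19], [-84.17, 76.75], [9.2, 138.47], [-72.65, 252.65], [3.7, 117.97], [-149.18, 149.18]. Speed limits (degrees/s): [127.2, 127.2, 159.86, 159.86, 180, 180, 180].

## Interface

Orientations are given as a 3x3 rotation matrix whose columns are the frame's x, y, z axes.
In Python, from cell import env gives the robot as it stands.
- The arm moves only by the tool drive_tool, never from a script. Its argument "increments" is a list of rows, each an object of numbers: "hand": the opening, from -1 (shut) to 1 (fully open); "x", "y", "z": the shift along the tool's x, y, z in m; "rx", "ry", "rz": the turn, a rotation vector about the tool's x, y, z in degrees. A call has 1 to 20 rows; each row shifts and turns the commanded pose from where the row before left it, along the tool's axes as they then stand; what a row does not reach is not made up. A row lasts 1/12 s, in which the tool goes at most 41.7 mm and 7.16 degrees, less where a joint would pass 70% of its speed; a pose out of reach is approached as far as the arm can. A call is refused whole if a number of a shift passes 0.0417 or a number of a turn 7.16, either way. A call with a gripper value outside its range is refused whole. The fingers move at their own pace and stop on an object; the grip force is fixed at half the most. Time passes only in rows, so rows that do not move let the fingers close. It gives the time, the measured TCP pose, the force, the opening and the grip force at its end, in the units of the state.
- env.state(): the state, without advancing time (a new reading comes with each control period).
- env.get_image(name): name is "side" or "top"; returns (picture, depth): 400x640x3 uint8, red, green, blue; 400x640 float32, m along the optical axis (not along the pixel's ray), 0 where there is no reading.
- env.get_calibration(name): a dict with "vfov" (degrees; the focal length in pixels is half the picture's height over the tangent of half this angle, whatever the lens; pixels are square), "cx", "cy" (the principal point, pixels), "k1" (the pictures are not rectified: a ray, as slopes to the right and down, at radius r is drawn at 1 + k1 r^2 times it, then the intrinsics apply), "extrinsics" (4x4, takes a point from world to camera coordinates). Camera axes: x right, y down, z forward; pixel columns grow to the right and rows downward; lengths in m; the calibration is good to about 2 mm. A picture is of the moment at which its call begins. get_calibration takes no time and is no camera call.
- env.job_done(): hands the job in; it is judged then, once.
The state is a dict: "clock": time; "q": joint angles; "qd": joint speeds; "joint_efforts": joint torques, N m; "tcp_pos": TCP position; "tool_rot": TCP orientation; "force": force on the tool from outside, world axes, zero at the start; "ft_torque": the same for the moment, N m; "grip_width": opening from 0.0 (shut) to 1.0 (fully open); "gripper_force": force on a finger pad.
Only numpy, scipy, OpenCV 4.12 (cv2) and the standard library are available. Lean on these libraries where they do the work, as an engineer would, in place of code of your own. Each camera call takes 0.05 s, during which the arm holds its last target. There are 200 camera calls.

## Working session

There is one attempt and no reset: what is moved stays moved. The work goes in short steps, Python scripts to look and compute and a tool call to move; the robot and the scene stay as the last step left them, time stands still between calls to the robot, and variables do not carry over. Pictures are saved under pics/ and viewed, at most 14 in all, crops included, and the job is handed in when it is done.

Besides the shell and the picture viewer there is one more tool, called after "Call:" as a command line: name --argument value ..., lists and objects as JSON in quotes. drive_tool: Moves the arm, as the interface text tells. Its arguments: {"type":"object","properties":{"increments":{"type":"array"}},"required":["increments"]}

```bash
mkdir -p pics; ls; python3 - <<'E'
from cell import env
import cv2, numpy as np
for n in("top","side"):
    im,d=env.get_image(n); cv2.imwrite(f"pics/{n}0.png",im[:,:,::-1]); np.savez(f"{n}0.npz",im=im,d=d)
    print(n,env.get_calibration(n))
print(env.state())
E
```

```text
pics
top {'vfov': 55.44850926333158, 'cx': 318.91455258337135, 'cy': 201.83107344467723, 'k1': 0.018680695521300604, 'extrinsics': array([[ 0.00550217, -0.99993278, -0.01020556, -0.00938302],
       [-0.99881414, -0.00500174, -0.04842831,  0.60603355],
       [ 0.04837401,  0.01045992, -0.99877452,  1.01937686],
       [ 0.        ,  0.        ,  0.        ,  1.        ]])}
side {'vfov': 48.70091615951908, 'cx': 315.79224012464243, 'cy': 201.19653086067922, 'k1': -0.11196644783929176, 'extrinsics': array([[ 0.99878825, -0.04918911, -0.00156778, -0.58854591],
       [-0.02711349, -0.52339668, -0.85165766,  0.03362585],
       [ 0.04107171,  0.85066818, -0.52409615,  1.14073418],
       [ 0.        ,  0.        ,  0.        ,  1.        ]])}
{'clock': 0.1, 'q': array([71.92893659, 19.06793178, -3.70594034, 83.69910398,  1.23643523,
       77.34352902, -5.07197254]), 'qd': array([-0.08583693, -0.00641112,  0.02280938, -0.04611343,  0.00087335,
       -0.00402692,  0.07030225]), 'joint_efforts': array([ 6.95040562e-04, -6.24547434e+01,  2.41072843e-02, -3.90720499e+01,
       -6.14664867e-02,  3.65584984e-02,  2.35374063e-05]), 'tcp_pos': array([ 0.18029318, -0.59808369,  0.22185545]), 'tool_rot': array([[ 9.57447253e-01,  2.88608041e-01, -3.96115160e-04],
       [ 2.88608310e-01, -9.57446539e-01,  1.17019190e-03],
       [-4.15322967e-05, -1.23471915e-03, -9.99999237e-01]]), 'force': array([-0.45013364, -0.55284591, -0.19564285]), 'ft_torque': array([-0.01694885,  0.02042237, -0.0112815 ]), 'gripper_force': 0.0, 'grip_width': 1.0004405593965904}
```

View pics/top0.png

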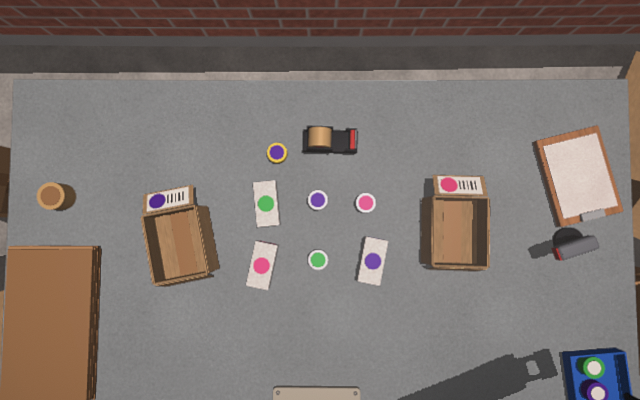

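View pics/side0.png

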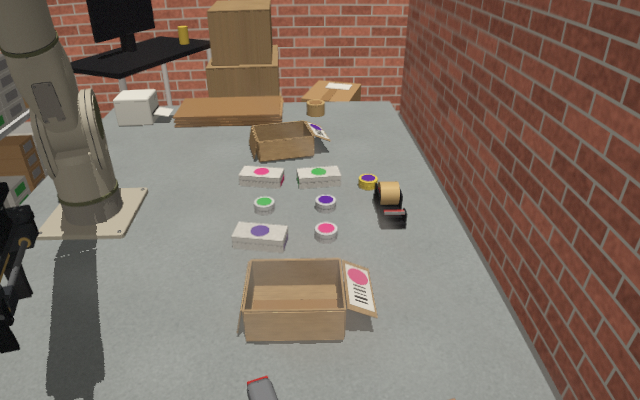

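The top view has box_pink at (261,266), box_purple at (373,261), tin_pink at (366,203), carton_purple at (178,245) and carton_pink at (460,232).

Tin_purple could be any of three things: (318,200) with a plain rim, (277,153) with a yellow rim, or (598,393) inside the blue crate. The one at (318,200) fits because it has a plain metal rim and stands on the bench. I'll confirm it in a crop while measuring.

```bash
cat > h.py <<'E'
import numpy as np, cv2
from cell import env
def K(n):
    c=env.get_calibration(n); f=200/np.tan(np.radians(c['vfov']/2)); return c,f
def rays(n,uv):
    c,f=K(n); uv=np.atleast_2d(np.asarray(uv,float)); p=(uv-[c['cx'],c['cy']])/f; s=p.copy()
    for _ in range(8): s=p/(1+c['k1']*(s**2).sum(1,keepdims=True))
    E=c['extrinsics'];R=E[:3,:3];o=-R.T@E[:3,3]
    return o,np.c_[s,np.ones(len(s))]@R       # d scaled to unit optical depth
def plane(n,uv,z):
    o,d=rays(n,uv); return o+d*((z-o[2])/d[:,2])[:,None]
def cloud(n,d):
    v,u=np.mgrid[:400,:640]; o,r=rays(n,np.c_[u.ravel(),v.ravel()])
    return (o+r*d.reshape(-1,1)).reshape(400,640,3)
def rect(P):  # centre, long-axis yaw, sizes (mm)
    (c,s,a)=cv2.minAreaRect((P[:,:2]*1000).astype(np.float32))
    if s[0]<s[1]: a+=90
    return np.round(c,1),round((a+90)%180-90,1),np.round(sorted(s),1)
E
cat > m.py <<'E'
from h import *
import sys
z=np.load("top0.npz"); im,d=z['im'],z['d']; W=cloud("top",d); hsv=cv2.cvtColor(im,cv2.COLOR_RGB2HSV)
def comp(mask,lo,hi):
    n,l,s,c=cv2.connectedComponentsWithStats(mask.astype(np.uint8))
    return [(l==i,c[i]) for i in range(1,n) if lo<s[i][4]<hi]
H,S,V=hsv[...,0],hsv[...,1],hsv[...,2]
for nm,a,b in(("pink",160,178),("purple",120,150),("green",50,75)):
    for m,c in comp((H>=a)&(H<=b)&(S>110),60,800):
        hz=np.median(W[m][:,2]); P=plane("top",c,hz)[0]
        print(nm,c.round(1),"z",hz.round(4),P.round(4),m.sum())
white=(S<40)&(V>150)
k=np.ones((3,3),np.uint8)
hgt=(W[...,2]>.02)&(W[...,2]<.05)&(d>0)
for m,c in comp(hgt,150,4000):
    v,u=np.nonzero(m); P=plane("top",np.c_[u,v],np.median(W[m][:,2])); print("lid",c.round(0),np.median(W[m][:,2]).round(3),*rect(P))
for m,c in comp((W[...,2]>.055)&(W[...,2]<.085)&(d>0),100,4000):
    v,u=np.nonzero(m); P=plane("top",np.c_[u,v],.07); print("rim",c.round(0),np.median(W[m][:,2]).round(3),*rect(P))
print("bench z",np.median(W[280:350,280:380,2]))
a=cv2.resize(im[120:300,130:310],None,fx=2.2,fy=2.2,interpolation=2);b=cv2.resize(im[120:300,310:490],None,fx=2.2,fy=2.2,interpolation=2)
cv2.imwrite("pics/crop1.png",np.hstack([a,b])[:,:,::-1])
E
python3 m.py
```

```text
pink [448.6 184.4] z 0.0609 [ 0.6507 -0.3418  0.0609] 178
pink [365.4 202.4] z 0.0275 [ 0.6044 -0.131   0.0275] 150
pink [261.1 265.3] z 0.0376 [0.4367 0.1452 0.0376] 195
purple [276.2 151.9] z 0.0277 [0.7399 0.1097 0.0277] 137
purple [317.2 199.5] z 0.0276 [ 0.6117 -0.0017  0.0276] 140
purple [156.8 200.7] z 0.0596 [0.6047 0.4151 0.0596] 160
purple [372.4 260.9] z 0.0382 [ 0.4501 -0.148   0.0382] 186
purple [592.  388.5] z 0.0277 [ 0.129  -0.7101  0.0277] 287
green [265.4 203.2] z 0.0371 [0.6006 0.1359 0.0371] 174
green [317.8 259.5] z 0.0274 [ 0.4516 -0.0041  0.0274] 139
green [590.1 366.2] z 0.029 [ 0.1853 -0.7067  0.029 ] 239
lid [351. 140.] 0.044 [770.9 -88.2] 0.1 [31.8 61.6]
lid [276. 152.] 0.027 [740.6 110.7] 64.1 [52.2 52.2]
lid [266. 203.] 0.037 [601.4 135.4] 6.0 [ 61.6 119.6]
lid [ 54. 195.] 0.047 [618.2 690.1] 83.9 [69.5 89. ]
lid [317. 199.] 0.027 [6.117e+02 2.000e-01] 0.3 [51.  51.1]
lid [365. 202.] 0.027 [ 604.3 -128.5] 0.1 [50.9 51. ]
lid [425. 229.] 0.036 [ 534.3 -287.7] -3.4 [ 21.4 176.9]
lid [477. 237.] 0.035 [ 528.6 -376.3] -1.0 [124.9 174.5]
lid [209. 237.] 0.036 [509.4 285.2] 10.0 [ 20.6 177.3]
lid [157. 244.] 0.036 [491.2 373.2] 11.5 [126.3 176.1]
lid [372. 260.] 0.037 [ 452.2 -146.1] -11.0 [ 61.7 120.2]
lid [261. 265.] 0.037 [438.9 144.7] -11.5 [ 61.5 121.3]
lid [317. 259.] 0.027 [453.   -3.4] 0.4 [50.6 52.9]
lid [596. 368.] 0.03 [ 167.4 -725.6] -84.5 [116.7 154.4]
lid [596. 391.] 0.03 [ 126.5 -718.4] -88.7 [44.7 59.9]
rim [319. 137.] 0.069 [771.5  -4.9] 87.9 [60.6 67.5]
rim [459. 216.] 0.068 [ 550.3 -362.8] -1.0 [153.7 231.7]
rim [173. 230.] 0.067 [511.8 362.8] 11.8 [154.7 230.9]
bench z 0.0013282248610874126
```

View pics/crop1.png

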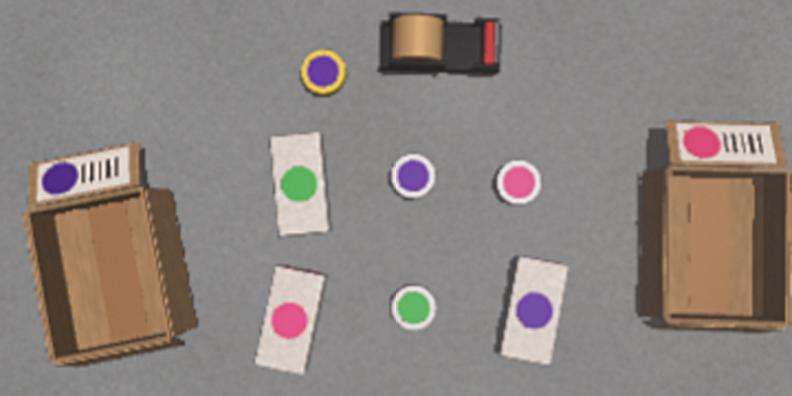

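The crop confirms it: the tin at (318,200) has a plain white rim, the one at (277,153) has a yellow rim (look-alike), and the third is in the crate. Next I'll measure the carton openings and cross-check the stickers with the side view.

```bash
cat > m2.py <<'E'
from h import *
z=np.load("top0.npz"); W=cloud("top",z['d']); d=z['d']
for nm,(u,v) in(("pink",(460,232)),("purple",(180,245))):
  for th in(.055,.062):
    low=((W[...,2]<th)&(d>0)).astype(np.uint8)
    n,l,s,c=cv2.connectedComponentsWithStats(low,connectivity=4); m=l==l[v,u]
    vv,uu=np.nonzero(m); print(nm,th,m.sum(),"hole",*rect(plane("top",np.c_[uu,vv],.07)))
  fl=((W[...,2]<.012)&(d>0)).astype(np.uint8); n,l,s,c=cv2.connectedComponentsWithStats(fl,connectivity=4); m=l==l[v,u]
  vv,uu=np.nonzero(m); print("  floor",m.sum(),np.median(W[m][:,2]).round(4),*rect(plane("top",np.c_[uu,vv],.004)))
z=np.load("side0.npz"); S=cloud("side",z['d']); hsv=cv2.cvtColor(z['im'],cv2.COLOR_RGB2HSV)
for nm,a,b in(("pink",160,178),("purple",115,150),("green",50,75)):
    mk=((hsv[...,0]>=a)&(hsv[...,0]<=b)&(hsv[...,1]>90)).astype(np.uint8)
    n,l,s,c=cv2.connectedComponentsWithStats(mk)
    for i in range(1,n):
        if 40<s[i][4]<600 and c[i][0]>230:
            print(nm,c[i].round(1),np.median(S[l==i][:,2]).round(3),*[plane("side",c[i],h)[0][:2].round(4) for h in(.026,.036)])
E
python3 m2.py
```

```text
pink 0.055 3306 hole [ 530.7 -364.8] -0.9 [123.9 171.8]
pink 0.062 3408 hole [ 530.4 -366.1] -1.0 [126.5 173.1]
  floor 2732 0.0057 [ 530.3 -380.3] -0.9 [116.1 175.6]
purple 0.055 3240 hole [493.1 360.6] 11.6 [124.9 171.2]
purple 0.062 3353 hole [493.1 362.3] 11.6 [128.3 172.7]
  floor 2650 0.0051 [490.4 376.3] 11.6 [113.6 175.3]
pink [261. 171.] 0.037 [0.4375 0.168 ] [0.4392 0.1488]
pink [325.7 227.6] 0.027 [ 0.6063 -0.1286] [ 0.6053 -0.1428]
pink [357.5 276.4] 0.06 [ 0.6592 -0.3044] [ 0.6573 -0.3157]
purple [367.9 177.4] 0.027 [0.7431 0.1127] [0.7397 0.0944]
purple [325.4 199. ] 0.027 [0.6144 0.0011] [ 0.6132 -0.0153]
purple [263.7 229.2] 0.037 [ 0.4603 -0.1277] [ 0.4617 -0.142 ]
green [318.3 171.1] 0.037 [0.6044 0.1582] [0.6034 0.1392]
green [263.8 201. ] 0.027 [ 4.54e-01 -4.00e-04] [ 0.4555 -0.0168]
```

```bash
cat > go.py <<'E'
from h import *
import sys
x,y,z,a=map(float,sys.argv[1:5]); s=env.state(); R=s['tool_rot']; p=s['tcp_pos']
yaw=np.degrees(np.arctan2(R[1,0],R[0,0])); d=R.T@(np.array([x,y,z])-p)
print("pos",p.round(4),"yaw",yaw.round(2),"tilt",R[:2,2].round(4),"| shift tool",d.round(4),"then rz",round(((yaw-a)+90)%180-90,2),"|f",s['force'].round(1),"grip",round(s['grip_width']*87,1),round(s['gripper_force'],1),"t",round(s['clock'],1),"q7",s['q'][6].round(0))
E
python3 go.py .452 -.146 .2 -11
```

```text
pos [ 0.1803 -0.5981  0.2219] yaw 16.77 tilt [-0.0004  0.0012] | shift tool [ 0.3906 -0.3544  0.0223] then rz 27.77 |f [-0.5 -0.6 -0.2] grip 87.0 0.0 t 0.1 q7 -5.0
```

Call:
drive_tool --increments '[{"x": 0.0195, "y": -0.0177}, {"x": 0.0195, "y": -0.0177}, {"x": 0.0195, "y": -0.0177}, {"x": 0.0195, "y": -0.0177}, {"x": 0.0195, "y": -0.0177}, {"x": 0.0195, "y": -0.0177}, {"x": 0.0195, "y": -0.0177}, {"x": 0.0195, "y": -0.0177}, {"x": 0.0195, "y": -0.0177}, {"x": 0.0195, "y": -0.0177}, {"x": 0.0195, "y": -0.0177}, {"x": 0.0195, "y": -0.0177}, {"x": 0.0195, "y": -0.0177}, {"x": 0.0195, "y": -0.0177}, {"x": 0.0195, "y": -0.0177}, {"x": 0.0195, "y": -0.0177}, {"x": 0.0195, "y": -0.0177}, {"x": 0.0195, "y": -0.0177}, {"x": 0.0195, "y": -0.0177}, {"x": 0.0195, "y": -0.0177}]'

```text
$.increments[0]: bad value
```

Call:
drive_tool --increments '[{"rz": 5.56}, {"rz": 5.56}, {"rz": 5.56}, {"rz": 5.56}, {"rz": 5.56}, {"hand": 1}, {"hand": 1}]'

```text
$.increments[0]: bad value
```

```bash
python3 go.py .452 -.146 .06 -11
```

```text
pos [ 0.1803 -0.5981  0.2219] yaw 16.77 tilt [-0.0004  0.0012] | shift tool [ 0.3906 -0.3542  0.1623] then rz 27.77 |f [-0.5 -0.6 -0.2] grip 87.0 0.0 t 0.1 q7 -5.0
```

Each row probably needs every key, so I'll test that with one full row.

Call:
drive_tool --increments '[{"hand": 1, "x": 0.0195, "y": -0.0177, "z": 0, "rx": 0, "ry": 0, "rz": 0}]'

```text
clock: 0.18
tcp_pos: [0.1901, -0.5782, 0.2214]
tool_rot: [[0.959, 0.283, -0.002], [0.283, -0.959, -0.0], [-0.002, -0.001, -1.0]]
force: [-0.2, -0.3, -0.0]
grip_width: 1.001
gripper_force: 0.0
```

Call:
drive_tool --increments '[{"hand": 1, "x": 0.0285, "y": -0.0259, "z": 0, "rx": 0, "ry": 0, "rz": 0}, {"hand": 1, "x": 0.0285, "y": -0.0259, "z": 0, "rx": 0, "ry": 0, "rz": 0}, {"hand": 1, "x": 0.0285, "y": -0.0259, "z": 0, "rx": 0, "ry": 0, "rz": 0}, {"hand": 1, "x": 0.0285, "y": -0.0259, "z": 0, "rx": 0, "ry": 0, "rz": 0}, {"hand": 1, "x": 0.0285, "y": -0.0259, "z": 0, "rx": 0, "ry": 0, "rz": 0}, {"hand": 1, "x": 0.0285, "y": -0.0259, "z": 0, "rx": 0, "ry": 0, "rz": 0}, {"hand": 1, "x": 0.0285, "y": -0.0259, "z": 0, "rx": 0, "ry": 0, "rz": 0}, {"hand": 1, "x": 0.0285, "y": -0.0259, "z": 0, "rx": 0, "ry": 0, "rz": 0}, {"hand": 1, "x": 0.0285, "y": -0.0259, "z": 0, "rx": 0, "ry": 0, "rz": 0}, {"hand": 1, "x": 0.0285, "y": -0.0259, "z": 0, "rx": 0, "ry": 0, "rz": 0}, {"hand": 1, "x": 0.0285, "y": -0.0259, "z": 0, "rx": 0, "ry": 0, "rz": 0}, {"hand": 1, "x": 0.0285, "y": -0.0259, "z": 0, "rx": 0, "ry": 0, "rz": 0}, {"hand": 1, "x": 0.0285, "y": -0.0259, "z": 0, "rx": 0, "ry": 0, "rz": 0}, {"hand": 1, "x": 0, "y": 0, "z": 0, "rx": 0, "ry": 0, "rz": 5.55}, {"hand": 1, "x": 0, "y": 0, "z": 0, "rx": 0, "ry": 0, "rz": 5.55}, {"hand": 1, "x": 0, "y": 0, "z": 0, "rx": 0, "ry": 0, "rz": 5.55}, {"hand": 1, "x": 0, "y": 0, "z": 0, "rx": 0, "ry": 0, "rz": 5.55}, {"hand": 1, "x": 0, "y": 0, "z": 0, "rx": 0, "ry": 0, "rz": 5.55}, {"hand": 1, "x": 0, "y": 0, "z": 0, "rx": 0, "ry": 0, "rz": 0}, {"hand": 1, "x": 0, "y": 0, "z": 0, "rx": 0, "ry": 0, "rz": 0}]'

```text
clock: 1.85
tcp_pos: [0.4514, -0.1465, 0.2224]
tool_rot: [[0.982, -0.187, -0.0], [-0.187, -0.982, 0.0], [-0.0, 0.0, -1.0]]
force: [-0.1, 0.6, 0.3]
grip_width: 1.001
gripper_force: 0.0
```

```bash
python3 go.py .452 -.146 .06 -11
```

```text
pos [ 0.4514 -0.1465  0.2224] yaw -10.8 tilt [-0.0004  0.0001] | shift tool [ 0.0006 -0.0006  0.1624] then rz 0.2 |f [-0.1  0.6  0.3] grip 87.1 0.0 t 1.9 q7 -89.0
```

Call:
drive_tool --increments '[{"hand": 1, "x": 0, "y": 0, "z": 0.03, "rx": 0, "ry": 0, "rz": 0}, {"hand": 1, "x": 0, "y": 0, "z": 0.03, "rx": 0, "ry": 0, "rz": 0}, {"hand": 1, "x": 0, "y": 0, "z": 0.03, "rx": 0, "ry": 0, "rz": 0}, {"hand": 1, "x": 0, "y": 0, "z": 0.03, "rx": 0, "ry": 0, "rz": 0}, {"hand": 1, "x": 0, "y": 0, "z": 0.03, "rx": 0, "ry": 0, "rz": 0}, {"hand": 1, "x": 0, "y": 0, "z": 0.02, "rx": 0, "ry": 0, "rz": 0}, {"hand": 1, "x": 0, "y": 0, "z": 0.02, "rx": 0, "ry": 0, "rz": 0}, {"hand": 1, "x": 0, "y": 0, "z": 0.01, "rx": 0, "ry": 0, "rz": 0}, {"hand": 1, "x": 0, "y": 0, "z": 0.01, "rx": 0, "ry": 0, "rz": 0}, {"hand": 1, "x": 0, "y": 0, "z": 0, "rx": 0, "ry": 0, "rz": 0}, {"hand": 0.5, "x": 0, "y": 0, "z": 0, "rx": 0, "ry": 0, "rz": 0}, {"hand": 0.4, "x": 0, "y": 0, "z": 0, "rx": 0, "ry": 0, "rz": 0}, {"hand": -1, "x": 0, "y": 0, "z": 0, "rx": 0, "ry": 0, "rz": 0}, {"hand": -1, "x": 0, "y": 0, "z": 0, "rx": 0, "ry": 0, "rz": 0}, {"hand": -1, "x": 0, "y": 0, "z": 0, "rx": 0, "ry": 0, "rz": 0}, {"hand": -1, "x": 0, "y": 0, "z": 0, "rx": 0, "ry": 0, "rz": 0}, {"hand": -1, "x": 0, "y": 0, "z": 0, "rx": 0, "ry": 0, "rz": 0}, {"hand": -1, "x": 0, "y": 0, "z": 0, "rx": 0, "ry": 0, "rz": 0}]'

```text
clock: 3.35
tcp_pos: [0.4519, -0.1469, 0.0131]
tool_rot: [[0.982, -0.19, 0.001], [-0.19, -0.982, -0.001], [0.001, 0.001, -1.0]]
force: [-1.4, 0.0, 5.7]
grip_width: 0.684
gripper_force: 30.0
```

```bash
python3 go.py .452 -.146 .15 -11; python3 - <<'E'
from h import *
im,d=env.get_image("side"); cv2.imwrite("pics/s1.png",cv2.resize(im[130:290,180:400],None,fx=3,fy=3)[:,:,::-1])
E
```

```text
pos [ 0.4519 -0.1469  0.0131] yaw -10.98 tilt [ 0.0007 -0.0007] | shift tool [ 1.000e-04 -8.000e-04 -1.369e-01] then rz 0.02 |f [-1.4  0.   5.7] grip 59.5 30.0 t 3.4 q7 -97.0
```

View pics/s1.png

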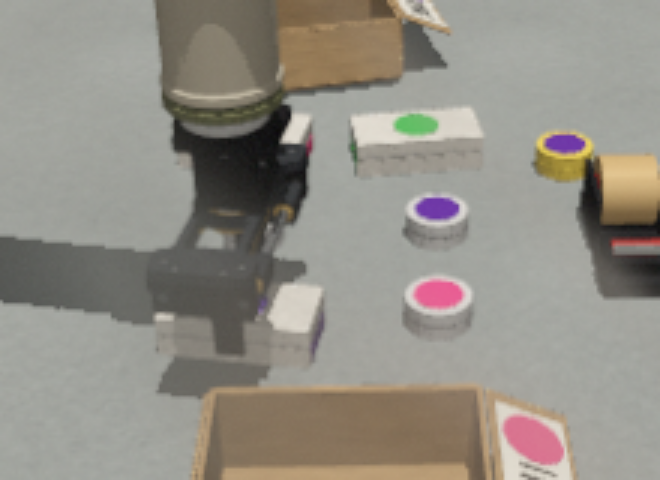

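Gripped: opening 59.5 mm at 30 N, with the fingers about mid-box. I'll lift and check where the box sits in the hand.

Call:
drive_tool --increments '[{"hand": -1, "x": 0, "y": 0, "z": -0.01, "rx": 0, "ry": 0, "rz": 0}, {"hand": -1, "x": 0, "y": 0, "z": -0.02, "rx": 0, "ry": 0, "rz": 0}, {"hand": -1, "x": 0, "y": 0, "z": -0.03, "rx": 0, "ry": 0, "rz": 0}, {"hand": -1, "x": 0, "y": 0, "z": -0.03, "rx": 0, "ry": 0, "rz": 0}, {"hand": -1, "x": 0, "y": 0, "z": -0.03, "rx": 0, "ry": 0, "rz": 0}, {"hand": -1, "x": 0, "y": 0, "z": -0.02, "rx": 0, "ry": 0, "rz": 0}, {"hand": -1, "x": 0, "y": 0, "z": -0.01, "rx": 0, "ry": 0, "rz": 0}, {"hand": -1, "x": 0, "y": 0, "z": 0, "rx": 0, "ry": 0, "rz": 0}, {"hand": -1, "x": 0, "y": 0, "z": 0, "rx": 0, "ry": 0, "rz": 0}]'

```text
clock: 4.15
tcp_pos: [0.4511, -0.1465, 0.1619]
tool_rot: [[0.982, -0.19, -0.001], [-0.19, -0.982, 0.0], [-0.001, 0.0, -1.0]]
force: [-0.5, 0.0, -3.8]
grip_width: 0.691
gripper_force: 30.0
```

```bash
cat > held.py <<'E'
from h import *
im,d=env.get_image("side"); s=env.state(); W=cloud("side",d); hsv=cv2.cvtColor(im,cv2.COLOR_RGB2HSV)
T=(W-s['tcp_pos'])@s['tool_rot']   # tool coords
m=(d>0)&(hsv[...,2]>90)&(hsv[...,1]<60)&(abs(T[...,0])<.08)&(abs(T[...,1])<.05)&(T[...,2]>-.035)&(T[...,2]<.03)
P=T[m]; print(m.sum(),"tool x",np.percentile(P[:,0],[1,99]).round(4),"y",np.percentile(P[:,1],[2,98]).round(4),"z",np.percentile(P[:,2],[1,99]).round(4))
v,u=np.nonzero(m); cv2.imwrite("pics/held%d.png"%(s['clock']*10),cv2.resize(im[max(v.min()-40,0):v.max()+40,max(u.min()-40,0):u.max()+40],None,fx=3,fy=3)[:,:,::-1])
E
python3 held.py; python3 go.py .494 .366 .16 11.6
```

```text
1144 tool x [-0.057   0.0607] y [-0.0248  0.0326] z [-0.0258  0.0109]
pos [ 0.4507 -0.1463  0.1612] yaw -10.97 tilt [-0.0019  0.0006] | shift tool [-0.055  -0.5112  0.0014] then rz -22.57 |f [-0.3  0.6 -4. ] grip 59.8 30.0 t 4.2 q7 -90.0
```

Call:
drive_tool --increments '[{"hand": -1, "x": -0.0019, "y": -0.0171, "z": 0, "rx": 0, "ry": 0, "rz": 0}, {"hand": -1, "x": -0.0037, "y": -0.0341, "z": 0, "rx": 0, "ry": 0, "rz": 0}, {"hand": -1, "x": -0.0037, "y": -0.0341, "z": 0, "rx": 0, "ry": 0, "rz": 0}, {"hand": -1, "x": -0.0037, "y": -0.0341, "z": 0, "rx": 0, "ry": 0, "rz": 0}, {"hand": -1, "x": -0.0037, "y": -0.0341, "z": 0, "rx": 0, "ry": 0, "rz": 0}, {"hand": -1, "x": -0.0037, "y": -0.0341, "z": 0, "rx": 0, "ry": 0, "rz": 0}, {"hand": -1, "x": -0.0037, "y": -0.0341, "z": 0, "rx": 0, "ry": 0, "rz": 0}, {"hand": -1, "x": -0.0037, "y": -0.0341, "z": 0, "rx": 0, "ry": 0, "rz": 0}, {"hand": -1, "x": -0.0037, "y": -0.0341, "z": 0, "rx": 0, "ry": 0, "rz": 0}, {"hand": -1, "x": -0.0037, "y": -0.0341, "z": 0, "rx": 0, "ry": 0, "rz": 0}, {"hand": -1, "x": -0.0037, "y": -0.0341, "z": 0, "rx": 0, "ry": 0, "rz": 0}, {"hand": -1, "x": -0.0037, "y": -0.0341, "z": 0, "rx": 0, "ry": 0, "rz": 0}, {"hand": -1, "x": -0.0037, "y": -0.0341, "z": 0, "rx": 0, "ry": 0, "rz": 0}, {"hand": -1, "x": -0.0037, "y": -0.0341, "z": 0, "rx": 0, "ry": 0, "rz": 0}, {"hand": -1, "x": -0.0037, "y": -0.0341, "z": 0, "rx": 0, "ry": 0, "rz": 0}, {"hand": -1, "x": -0.0019, "y": -0.0171, "z": 0, "rx": 0, "ry": 0, "rz": -5.65}, {"hand": -1, "x": 0, "y": 0, "z": 0, "rx": 0, "ry": 0, "rz": -5.65}, {"hand": -1, "x": 0, "y": 0, "z": 0, "rx": 0, "ry": 0, "rz": -5.65}, {"hand": -1, "x": 0, "y": 0, "z": 0, "rx": 0, "ry": 0, "rz": -5.65}, {"hand": -1, "x": 0, "y": 0, "z": 0, "rx": 0, "ry": 0, "rz": 0}]'

```text
clock: 5.87
tcp_pos: [0.4923, 0.3521, 0.1595]
tool_rot: [[0.978, 0.206, -0.005], [0.206, -0.978, -0.002], [-0.005, 0.001, -1.0]]
force: [-0.7, -0.7, -3.3]
grip_width: 0.687
gripper_force: 30.0
```

```bash
python3 go.py .493 .366 .017 11.6;python3 held.py
```

```text
pos [0.4923 0.3521 0.1595] yaw 11.91 tilt [-0.0051 -0.0017] | shift tool [ 0.0043 -0.0136  0.1425] then rz 0.31 |f [-0.7 -0.7 -3.3] grip 59.8 30.0 t 5.9 q7 -129.0
514 tool x [-0.0581  0.0574] y [-0.0219  0.0349] z [-0.0266  0.011 ]
```

Call:
drive_tool --increments '[{"hand": -1, "x": 0.0021, "y": -0.0068, "z": 0, "rx": 0, "ry": 0, "rz": 0.3}, {"hand": -1, "x": 0.0021, "y": -0.0068, "z": 0, "rx": 0, "ry": 0, "rz": 0}, {"hand": -1, "x": 0, "y": 0, "z": 0, "rx": 0, "ry": 0, "rz": 0}, {"hand": -1, "x": 0, "y": 0, "z": 0, "rx": 0, "ry": 0, "rz": 0}, {"hand": -1, "x": 0, "y": 0, "z": 0, "rx": 0, "ry": 0, "rz": 0}, {"hand": -1, "x": 0, "y": 0, "z": 0, "rx": 0, "ry": 0, "rz": 0}]'

```text
clock: 6.42
tcp_pos: [0.4948, 0.3664, 0.1619]
tool_rot: [[0.981, 0.195, -0.002], [0.195, -0.981, -0.0], [-0.002, -0.0, -1.0]]
force: [-0.6, 0.0, -3.0]
grip_width: 0.685
gripper_force: 30.0
```

```bash
python3 go.py .493 .366 .017 11.6; python3 held.py; python3 - <<'E'
from h import *
im,d=env.get_image("top"); cv2.imwrite("pics/t1.png",cv2.resize(im[160:310,110:260],None,fx=4,fy=4)[:,:,::-1])
E
```

```text
pos [0.4948 0.3664 0.1619] yaw 11.27 tilt [-0.0016 -0.0003] | shift tool [-1.600e-03  1.000e-04  1.449e-01] then rz -0.33 |f [-0.6  0.  -3. ] grip 59.6 30.0 t 6.4 q7 -131.0
505 tool x [-0.0584  0.0579] y [-0.025   0.0346] z [-0.027  0.01 ]
```

View pics/t1.png

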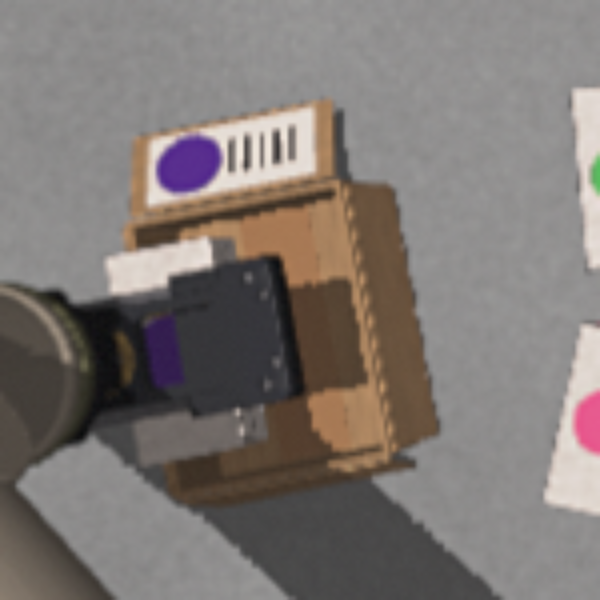

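The box hangs level over the open carton and the apparent sideways offset is parallax. I'll lower it in two stages.

Call:
drive_tool --increments '[{"hand": -1, "x": -0.0008, "y": 0, "z": 0.015, "rx": 0, "ry": 0, "rz": -0.3}, {"hand": -1, "x": 0, "y": 0, "z": 0.015, "rx": 0, "ry": 0, "rz": 0}, {"hand": -1, "x": 0, "y": 0, "z": 0.015, "rx": 0, "ry": 0, "rz": 0}, {"hand": -1, "x": 0, "y": 0, "z": 0.015, "rx": 0, "ry": 0, "rz": 0}, {"hand": -1, "x": 0, "y": 0, "z": 0.015, "rx": 0, "ry": 0, "rz": 0}, {"hand": -1, "x": 0, "y": 0, "z": 0.015, "rx": 0, "ry": 0, "rz": 0}, {"hand": -1, "x": 0, "y": 0, "z": 0.015, "rx": 0, "ry": 0, "rz": 0}, {"hand": -1, "x": 0, "y": 0, "z": 0.01, "rx": 0, "ry": 0, "rz": 0}, {"hand": -1, "x": 0, "y": 0, "z": 0.01, "rx": 0, "ry": 0, "rz": 0}, {"hand": -1, "x": 0, "y": 0, "z": 0.005, "rx": 0, "ry": 0, "rz": 0}, {"hand": -1, "x": 0, "y": 0, "z": 0, "rx": 0, "ry": 0, "rz": 0}, {"hand": -1, "x": 0, "y": 0, "z": 0, "rx": 0, "ry": 0, "rz": 0}, {"hand": -1, "x": 0, "y": 0, "z": 0, "rx": 0, "ry": 0, "rz": 0}]'

```text
clock: 7.6
tcp_pos: [0.4942, 0.3668, 0.0328]
tool_rot: [[0.98, 0.201, -0.001], [0.201, -0.98, 0.001], [-0.001, -0.001, -1.0]]
force: [-0.8, -0.4, -3.4]
grip_width: 0.684
gripper_force: 30.0
```

```bash
python3 go.py .494 .366 .017 11.6
```

```text
pos [0.4942 0.3668 0.0328] yaw 11.6 tilt [-0.0007  0.0007] | shift tool [-0.0003  0.0008  0.0158] then rz -0.0 |f [-0.8 -0.4 -3.4] grip 59.5 30.0 t 7.6 q7 -134.0
```

Call:
drive_tool --increments '[{"hand": -1, "x": 0, "y": 0, "z": 0.005, "rx": 0, "ry": 0, "rz": 0}, {"hand": -1, "x": 0, "y": 0, "z": 0.005, "rx": 0, "ry": 0, "rz": 0}, {"hand": -1, "x": 0, "y": 0, "z": 0.003, "rx": 0, "ry": 0, "rz": 0}, {"hand": -1, "x": 0, "y": 0, "z": 0.0015, "rx": 0, "ry": 0, "rz": 0}, {"hand": -1, "x": 0, "y": 0, "z": 0, "rx": 0, "ry": 0, "rz": 0}, {"hand": -1, "x": 0, "y": 0, "z": 0, "rx": 0, "ry": 0, "rz": 0}, {"hand": -1, "x": 0, "y": 0, "z": 0, "rx": 0, "ry": 0, "rz": 0}]'

```text
clock: 8.18
tcp_pos: [0.4938, 0.3664, 0.0174]
tool_rot: [[0.98, 0.201, -0.002], [0.201, -0.98, -0.0], [-0.002, -0.0, -1.0]]
force: [1.1, 0.4, -2.3]
grip_width: 0.685
gripper_force: 30.0
```

Call:
drive_tool --increments '[{"hand": -1, "x": 0, "y": 0, "z": 0.0008, "rx": 0, "ry": 0, "rz": 0}, {"hand": -1, "x": 0, "y": 0, "z": 0, "rx": 0, "ry": 0, "rz": 0}, {"hand": -1, "x": 0, "y": 0, "z": 0, "rx": 0, "ry": 0, "rz": 0}]'

```text
clock: 8.43
tcp_pos: [0.4938, 0.3665, 0.0172]
tool_rot: [[0.98, 0.201, -0.001], [0.201, -0.98, -0.0], [-0.001, -0.0, -1.0]]
force: [-4.1, -2.5, 5.7]
grip_width: 0.685
gripper_force: 30.0
```

It's on the floor (the vertical force changed sign). I'll release with a small opening and lift out.

Call:
drive_tool --increments '[{"hand": 0.45, "x": 0, "y": 0, "z": 0, "rx": 0, "ry": 0, "rz": 0}, {"hand": 0.55, "x": 0, "y": 0, "z": 0, "rx": 0, "ry": 0, "rz": 0}, {"hand": 0.62, "x": 0, "y": 0, "z": 0, "rx": 0, "ry": 0, "rz": 0}, {"hand": 0.62, "x": 0, "y": 0, "z": 0, "rx": 0, "ry": 0, "rz": 0}, {"hand": 0.62, "x": 0, "y": 0, "z": -0.01, "rx": 0, "ry": 0, "rz": 0}, {"hand": 0.62, "x": 0, "y": 0, "z": -0.02, "rx": 0, "ry": 0, "rz": 0}, {"hand": 0.62, "x": 0, "y": 0, "z": -0.03, "rx": 0, "ry": 0, "rz": 0}, {"hand": 0.62, "x": 0, "y": 0, "z": -0.03, "rx": 0, "ry": 0, "rz": 0}, {"hand": 0.62, "x": 0, "y": 0, "z": -0.03, "rx": 0, "ry": 0, "rz": 0}, {"hand": 0.62, "x": 0, "y": 0, "z": -0.02, "rx": 0, "ry": 0, "rz": 0}, {"hand": 1, "x": 0, "y": 0, "z": 0, "rx": 0, "ry": 0, "rz": 0}, {"hand": 1, "x": 0, "y": 0, "z": 0, "rx": 0, "ry": 0, "rz": 0}]'

```text
clock: 9.43
tcp_pos: [0.4945, 0.367, 0.1585]
tool_rot: [[0.98, 0.201, 0.001], [0.201, -0.98, 0.001], [0.001, -0.001, -1.0]]
force: [0.4, -0.2, -0.6]
grip_width: 0.892
gripper_force: 0.0
```

```bash
python3 go.py .613 -.001 .157 0
```

```text
pos [0.4945 0.367  0.1585] yaw 11.61 tilt [0.0008 0.0014] | shift tool [0.0421 0.3843 0.001 ] then rz 11.61 |f [ 0.4 -0.2 -0.6] grip 77.6 0.0 t 9.4 q7 -131.0
```

Call:
drive_tool --increments '[{"hand": 1, "x": 0.0015, "y": 0.0137, "z": 0, "rx": 0, "ry": 0, "rz": 0}, {"hand": 1, "x": 0.003, "y": 0.0274, "z": 0, "rx": 0, "ry": 0, "rz": 0}, {"hand": 1, "x": 0.003, "y": 0.0274, "z": 0, "rx": 0, "ry": 0, "rz": 0}, {"hand": 1, "x": 0.003, "y": 0.0274, "z": 0, "rx": 0, "ry": 0, "rz": 0}, {"hand": 1, "x": 0.003, "y": 0.0274, "z": 0, "rx": 0, "ry": 0, "rz": 0}, {"hand": 1, "x": 0.003, "y": 0.0274, "z": 0, "rx": 0, "ry": 0, "rz": 0}, {"hand": 1, "x": 0.003, "y": 0.0274, "z": 0, "rx": 0, "ry": 0, "rz": 0}, {"hand": 1, "x": 0.003, "y": 0.0274, "z": 0, "rx": 0, "ry": 0, "rz": 0}, {"hand": 1, "x": 0.003, "y": 0.0274, "z": 0, "rx": 0, "ry": 0, "rz": 0}, {"hand": 1, "x": 0.003, "y": 0.0274, "z": 0, "rx": 0, "ry": 0, "rz": 0}, {"hand": 1, "x": 0.003, "y": 0.0274, "z": 0, "rx": 0, "ry": 0, "rz": 0}, {"hand": 1, "x": 0.003, "y": 0.0274, "z": 0, "rx": 0, "ry": 0, "rz": 0}, {"hand": 1, "x": 0.003, "y": 0.0274, "z": 0, "rx": 0, "ry": 0, "rz": 0}, {"hand": 1, "x": 0.003, "y": 0.0274, "z": 0, "rx": 0, "ry": 0, "rz": 0}, {"hand": 1, "x": 0.0015, "y": 0.0137, "z": 0, "rx": 0, "ry": 0, "rz": 0}, {"hand": 1, "x": 0, "y": 0, "z": 0, "rx": 0, "ry": 0, "rz": 5.8}, {"hand": 1, "x": 0, "y": 0, "z": 0, "rx": 0, "ry": 0, "rz": 5.8}, {"hand": 1, "x": 0, "y": 0, "z": 0, "rx": 0, "ry": 0, "rz": 0}, {"hand": 1, "x": 0, "y": 0, "z": 0, "rx": 0, "ry": 0, "rz": 0}]'

```text
clock: 11.02
tcp_pos: [0.6117, -0.0007, 0.1558]
tool_rot: [[1.0, 0.004, -0.003], [0.004, -1.0, -0.0], [-0.003, 0.0, -1.0]]
force: [0.4, -0.2, -0.3]
grip_width: 0.999
gripper_force: 0.0
```

```bash
python3 go.py .613 0 .02 0; cat > chk.py <<'E'
from h import *
import sys
im,d=env.get_image("top"); W=cloud("top",d); hsv=cv2.cvtColor(im,cv2.COLOR_RGB2HSV)
for nm,u0,u1,C,yaw in(("purple",140,225,(.4927,.3642),11.6),("pink",425,495,(.5304,-.369),-1)):
    sub=np.zeros((400,640),bool); sub[185:290,u0:u1]=1
    a=np.radians(yaw); R=np.array([[np.cos(a),-np.sin(a)],[np.sin(a),np.cos(a)]])
    L=(W[...,:2]-C)@R  # carton frame
    inn=sub&(abs(L[...,0])<.08)&(abs(L[...,1])<.06)
    lid=inn&(W[...,2]>.034)&(W[...,2]<.05)&(hsv[...,1]<70)
    col=(hsv[...,0]>=115)&(hsv[...,0]<=178)&(hsv[...,1]>100)
    if lid.sum()>50:
        v,u=np.nonzero((inn&col&(W[...,2]>.03)&(W[...,2]<.05))|lid); c,y,s=rect(plane("top",np.c_[u,v],.0415)); print(nm,"lid",c,y,s,"carton frame mm",((c-np.array(C)*1000)@R).round(1))
    st=inn&col&(W[...,2]>.034)
    if st.sum()>30:
        v,u=np.nonzero(st); h=np.median(W[st][:,2]); p=plane("top",[u.mean(),v.mean()],h)[0]; print(nm,"sticker z",h.round(3),p.round(4),"carton frame mm",((p[:2]-C)@R*1000).round(1),st.sum())
cv2.imwrite("pics/chk%d.png"%(env.state()['clock']*10),cv2.resize(np.hstack([im[175:295,135:235],im[165:285,410:510]]),None,fx=4,fy=4)[:,:,::-1])
E
python3 chk.py; ls pics
```

```text
pos [ 0.6117 -0.0007  0.1558] yaw 0.21 tilt [-0.0029 -0.    ] | shift tool [ 0.0017 -0.0007  0.1358] then rz 0.21 |f [ 0.4 -0.2 -0.3] grip 86.9 0.0 t 11.0 q7 -102.0
purple lid [492.  363.5] 11.3 [ 62. 121.] carton frame mm [-0.8 -0.5]
purple sticker z 0.041 [0.4917 0.3657 0.0414] carton frame mm [-0.7  1.6] 192
chk110.png
crop1.png
held42.png
held59.png
held64.png
s1.png
side0.png
t1.png
top0.png
```

The box lies within 1.5 mm of the carton's centre and aligned with it. Now the purple tin.

Call:
drive_tool --increments '[{"hand": 1, "x": 0.002, "y": -0.0012, "z": 0.03, "rx": 0, "ry": 0, "rz": 0.2}, {"hand": 1, "x": 0, "y": 0, "z": 0.03, "rx": 0, "ry": 0, "rz": 0}, {"hand": 1, "x": 0, "y": 0, "z": 0.03, "rx": 0, "ry": 0, "rz": 0}, {"hand": 1, "x": 0, "y": 0, "z": 0.03, "rx": 0, "ry": 0, "rz": 0}, {"hand": 1, "x": 0, "y": 0, "z": 0.015, "rx": 0, "ry": 0, "rz": 0}, {"hand": 1, "x": 0, "y": 0, "z": 0.01, "rx": 0, "ry": 0, "rz": 0}, {"hand": 1, "x": 0, "y": 0, "z": 0.005, "rx": 0, "ry": 0, "rz": 0}, {"hand": 1, "x": 0, "y": 0, "z": 0, "rx": 0, "ry": 0, "rz": 0}, {"hand": 1, "x": 0, "y": 0, "z": 0, "rx": 0, "ry": 0, "rz": 0}, {"hand": 0.35, "x": 0, "y": 0, "z": 0, "rx": 0, "ry": 0, "rz": 0}, {"hand": 0.3, "x": 0, "y": 0, "z": 0, "rx": 0, "ry": 0, "rz": 0}, {"hand": -1, "x": 0, "y": 0, "z": 0, "rx": 0, "ry": 0, "rz": 0}, {"hand": -1, "x": 0, "y": 0, "z": 0, "rx": 0, "ry": 0, "rz": 0}, {"hand": -1, "x": 0, "y": 0, "z": 0, "rx": 0, "ry": 0, "rz": 0}, {"hand": -1, "x": 0, "y": 0, "z": 0, "rx": 0, "ry": 0, "rz": 0}, {"hand": -1, "x": 0, "y": 0, "z": 0, "rx": 0, "ry": 0, "rz": 0}]'

```text
clock: 12.4
tcp_pos: [0.6141, 0.0001, 0.0066]
tool_rot: [[1.0, -0.004, -0.002], [-0.004, -1.0, -0.0], [-0.002, 0.0, -1.0]]
force: [-0.6, -0.7, 2.2]
grip_width: 0.612
gripper_force: 30.0
```

Call:
drive_tool --increments '[{"hand": -1, "x": 0, "y": 0, "z": -0.01, "rx": 0, "ry": 0, "rz": 0}, {"hand": -1, "x": 0, "y": 0, "z": -0.02, "rx": 0, "ry": 0, "rz": 0}, {"hand": -1, "x": 0, "y": 0, "z": -0.03, "rx": 0, "ry": 0, "rz": 0}, {"hand": -1, "x": 0, "y": 0, "z": -0.03, "rx": 0, "ry": 0, "rz": 0}, {"hand": -1, "x": 0, "y": 0, "z": -0.03, "rx": 0, "ry": 0, "rz": 0}, {"hand": -1, "x": 0, "y": 0, "z": -0.02, "rx": 0, "ry": 0, "rz": 0}, {"hand": -1, "x": 0, "y": 0, "z": -0.01, "rx": 0, "ry": 0, "rz": 0}, {"hand": -1, "x": 0, "y": 0, "z": 0, "rx": 0, "ry": 0, "rz": 0}, {"hand": -1, "x": 0, "y": 0, "z": 0, "rx": 0, "ry": 0, "rz": 0}]'

```text
clock: 13.15
tcp_pos: [0.614, 0.0003, 0.1559]
tool_rot: [[1.0, -0.003, -0.002], [-0.003, -1.0, -0.0], [-0.002, 0.0, -1.0]]
force: [0.4, -0.6, -1.8]
grip_width: 0.616
gripper_force: 30.0
```

```bash
python3 held.py; python3 go.py .494 .3665 .156 11.6
```

```text
174 tool x [-0.0263  0.0251] y [-0.0175  0.0358] z [-0.0225  0.0048]
pos [6.135e-01 2.000e-04 1.550e-01] yaw -0.2 tilt [-0.0037 -0.0002] | shift tool [-0.1208 -0.3659 -0.0006] then rz -11.8 |f [ 0.6  0.2 -1.1] grip 53.4 30.0 t 13.2 q7 -103.0
```

```bash
ls -t pics | head -1; cp pics/$(ls -t pics | head -1) pics/heldtin.png
```

```text
held132.png
```

View pics/heldtin.png

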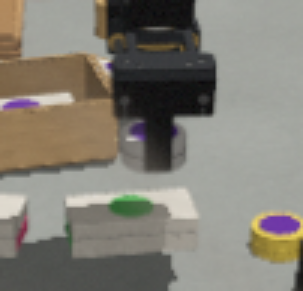

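The tin is held level and centred in the fingers. Moving over carton_purple.

Call:
drive_tool --increments '[{"hand": -1, "x": -0.0043, "y": -0.0131, "z": 0, "rx": 0, "ry": 0, "rz": 0}, {"hand": -1, "x": -0.0086, "y": -0.0261, "z": 0, "rx": 0, "ry": 0, "rz": 0}, {"hand": -1, "x": -0.0086, "y": -0.0261, "z": 0, "rx": 0, "ry": 0, "rz": 0}, {"hand": -1, "x": -0.0086, "y": -0.0261, "z": 0, "rx": 0, "ry": 0, "rz": 0}, {"hand": -1, "x": -0.0086, "y": -0.0261, "z": 0, "rx": 0, "ry": 0, "rz": 0}, {"hand": -1, "x": -0.0086, "y": -0.0261, "z": 0, "rx": 0, "ry": 0, "rz": 0}, {"hand": -1, "x": -0.0086, "y": -0.0261, "z": 0, "rx": 0, "ry": 0, "rz": 0}, {"hand": -1, "x": -0.0086, "y": -0.0261, "z": 0, "rx": 0, "ry": 0, "rz": 0}, {"hand": -1, "x": -0.0086, "y": -0.0261, "z": 0, "rx": 0, "ry": 0, "rz": 0}, {"hand": -1, "x": -0.0086, "y": -0.0261, "z": 0, "rx": 0, "ry": 0, "rz": 0}, {"hand": -1, "x": -0.0086, "y": -0.0261, "z": 0, "rx": 0, "ry": 0, "rz": 0}, {"hand": -1, "x": -0.0086, "y": -0.0261, "z": 0, "rx": 0, "ry": 0, "rz": 0}, {"hand": -1, "x": -0.0086, "y": -0.0261, "z": 0, "rx": 0, "ry": 0, "rz": 0}, {"hand": -1, "x": -0.0086, "y": -0.0261, "z": 0, "rx": 0, "ry": 0, "rz": 0}, {"hand": -1, "x": -0.0043, "y": -0.0131, "z": 0, "rx": 0, "ry": 0, "rz": 0}, {"hand": -1, "x": 0, "y": 0, "z": 0, "rx": 0, "ry": 0, "rz": -5.9}, {"hand": -1, "x": 0, "y": 0, "z": 0, "rx": 0, "ry": 0, "rz": -5.9}, {"hand": -1, "x": 0, "y": 0, "z": 0, "rx": 0, "ry": 0, "rz": 0}, {"hand": -1, "x": 0, "y": 0, "z": 0, "rx": 0, "ry": 0, "rz": 0}, {"hand": -1, "x": 0, "y": 0, "z": 0, "rx": 0, "ry": 0, "rz": 0}]'

```text
clock: 14.87
tcp_pos: [0.4951, 0.3657, 0.1562]
tool_rot: [[0.98, 0.197, -0.002], [0.197, -0.98, -0.001], [-0.002, 0.0, -1.0]]
force: [0.7, -0.6, -1.1]
grip_width: 0.612
gripper_force: 30.0
```

```bash
python3 go.py .494 .3665 .0466 11.6
```

```text
pos [0.4951 0.3657 0.1562] yaw 11.38 tilt [-0.0023 -0.0006] | shift tool [-0.0006 -0.001   0.1096] then rz -0.22 |f [ 0.7 -0.6 -1.1] grip 53.2 30.0 t 14.9 q7 -131.0
```

Call:
drive_tool --increments '[{"hand": -1, "x": -0.0006, "y": -0.001, "z": 0.015, "rx": 0, "ry": 0, "rz": 0}, {"hand": -1, "x": 0, "y": 0, "z": 0.025, "rx": 0, "ry": 0, "rz": 0}, {"hand": -1, "x": 0, "y": 0, "z": 0.025, "rx": 0, "ry": 0, "rz": 0}, {"hand": -1, "x": 0, "y": 0, "z": 0.02, "rx": 0, "ry": 0, "rz": 0}, {"hand": -1, "x": 0, "y": 0, "z": 0.01, "rx": 0, "ry": 0, "rz": 0}, {"hand": -1, "x": 0, "y": 0, "z": 0.005, "rx": 0, "ry": 0, "rz": 0}, {"hand": -1, "x": 0, "y": 0, "z": 0.004, "rx": 0, "ry": 0, "rz": 0}, {"hand": -1, "x": 0, "y": 0, "z": 0.0035, "rx": 0, "ry": 0, "rz": 0}, {"hand": -1, "x": 0, "y": 0, "z": 0, "rx": 0, "ry": 0, "rz": 0}, {"hand": -1, "x": 0, "y": 0, "z": 0, "rx": 0, "ry": 0, "rz": 0}, {"hand": -1, "x": 0, "y": 0, "z": 0, "rx": 0, "ry": 0, "rz": 0}, {"hand": -1, "x": 0, "y": 0, "z": 0, "rx": 0, "ry": 0, "rz": 0}]'

```text
clock: 15.87
tcp_pos: [0.4945, 0.3673, 0.0498]
tool_rot: [[0.98, 0.201, -0.001], [0.201, -0.98, 0.0], [-0.001, -0.001, -1.0]]
force: [-0.6, 1.0, -1.7]
grip_width: 0.615
gripper_force: 30.0
```

Call:
drive_tool --increments '[{"hand": -1, "x": 0, "y": 0.0004, "z": 0.0015, "rx": 0, "ry": 0, "rz": 0}, {"hand": -1, "x": 0, "y": 0, "z": 0.001, "rx": 0, "ry": 0, "rz": 0}, {"hand": -1, "x": 0, "y": 0, "z": 0, "rx": 0, "ry": 0, "rz": 0}, {"hand": -1, "x": 0, "y": 0, "z": 0, "rx": 0, "ry": 0, "rz": 0}, {"hand": -1, "x": 0, "y": 0, "z": 0, "rx": 0, "ry": 0, "rz": 0}]'

```text
clock: 16.28
tcp_pos: [0.4943, 0.3666, 0.0467]
tool_rot: [[0.98, 0.201, -0.002], [0.201, -0.98, -0.0], [-0.002, -0.0, -1.0]]
force: [0.1, 0.2, 0.0]
grip_width: 0.615
gripper_force: 30.0
```

The weight is off the hand, so it's in contact. Releasing.

Call:
drive_tool --increments '[{"hand": -1, "x": 0, "y": 0, "z": 0.0003, "rx": 0, "ry": 0, "rz": 0}, {"hand": 0.3, "x": 0, "y": 0, "z": 0, "rx": 0, "ry": 0, "rz": 0}, {"hand": 0.4, "x": 0, "y": 0, "z": 0, "rx": 0, "ry": 0, "rz": 0}, {"hand": 0.55, "x": 0, "y": 0, "z": 0, "rx": 0, "ry": 0, "rz": 0}, {"hand": 0.55, "x": 0, "y": 0, "z": 0, "rx": 0, "ry": 0, "rz": 0}, {"hand": 0.55, "x": 0, "y": 0, "z": -0.01, "rx": 0, "ry": 0, "rz": 0}, {"hand": 0.55, "x": 0, "y": 0, "z": -0.02, "rx": 0, "ry": 0, "rz": 0}, {"hand": 0.55, "x": 0, "y": 0, "z": -0.03, "rx": 0, "ry": 0, "rz": 0}, {"hand": 0.55, "x": 0, "y": 0, "z": -0.03, "rx": 0, "ry": 0, "rz": 0}, {"hand": 1, "x": 0, "y": 0, "z": -0.02, "rx": 0, "ry": 0, "rz": 0}, {"hand": 1, "x": 0, "y": 0, "z": 0, "rx": 0, "ry": 0, "rz": 0}, {"hand": 1, "x": 0, "y": 0, "z": 0, "rx": 0, "ry": 0, "rz": 0}]'

```text
clock: 17.28
tcp_pos: [0.4949, 0.3673, 0.1582]
tool_rot: [[0.98, 0.201, 0.001], [0.201, -0.98, 0.001], [0.001, -0.001, -1.0]]
force: [0.5, -0.2, -0.6]
grip_width: 0.92
gripper_force: 0.0
```

```bash
python3 go.py .440 .147 .157 -11.4
```

```text
pos [0.4949 0.3673 0.1582] yaw 11.61 tilt [0.0008 0.0013] | shift tool [-0.0981  0.2047  0.0008] then rz 23.01 |f [ 0.5 -0.2 -0.6] grip 80.1 0.0 t 17.3 q7 -131.0
```

Call:
drive_tool --increments '[{"hand": 1, "x": -0.0055, "y": 0.0114, "z": 0, "rx": 0, "ry": 0, "rz": 0}, {"hand": 1, "x": -0.0109, "y": 0.0227, "z": 0, "rx": 0, "ry": 0, "rz": 0}, {"hand": 1, "x": -0.0109, "y": 0.0227, "z": 0, "rx": 0, "ry": 0, "rz": 0}, {"hand": 1, "x": -0.0109, "y": 0.0227, "z": 0, "rx": 0, "ry": 0, "rz": 0}, {"hand": 1, "x": -0.0109, "y": 0.0227, "z": 0, "rx": 0, "ry": 0, "rz": 0}, {"hand": 1, "x": -0.0109, "y": 0.0227, "z": 0, "rx": 0, "ry": 0, "rz": 0}, {"hand": 1, "x": -0.0109, "y": 0.0227, "z": 0, "rx": 0, "ry": 0, "rz": 0}, {"hand": 1, "x": -0.0109, "y": 0.0227, "z": 0, "rx": 0, "ry": 0, "rz": 0}, {"hand": 1, "x": -0.0109, "y": 0.0227, "z": 0, "rx": 0, "ry": 0, "rz": 0}, {"hand": 1, "x": -0.0055, "y": 0.0114, "z": 0, "rx": 0, "ry": 0, "rz": 0}, {"hand": 1, "x": 0, "y": 0, "z": 0, "rx": 0, "ry": 0, "rz": 5.75}, {"hand": 1, "x": 0, "y": 0, "z": 0, "rx": 0, "ry": 0, "rz": 5.75}, {"hand": 1, "x": 0, "y": 0, "z": 0, "rx": 0, "ry": 0, "rz": 5.75}, {"hand": 1, "x": 0, "y": 0, "z": 0, "rx": 0, "ry": 0, "rz": 5.75}, {"hand": 1, "x": 0, "y": 0, "z": 0, "rx": 0, "ry": 0, "rz": 0}, {"hand": 1, "x": 0, "y": 0, "z": 0, "rx": 0, "ry": 0, "rz": 0}, {"hand": 1, "x": 0, "y": 0, "z": 0, "rx": 0, "ry": 0, "rz": 0}]'

```text
clock: 18.7
tcp_pos: [0.439, 0.1466, 0.156]
tool_rot: [[0.981, -0.194, -0.003], [-0.194, -0.981, -0.0], [-0.002, 0.001, -1.0]]
force: [0.1, -0.4, -0.9]
grip_width: 0.999
gripper_force: 0.0
```

```bash
python3 go.py .440 .147 .012 -11.4; python3 chk.py; cp pics/$(ls -t pics|head -1) pics/c2.png
```

```text
pos [0.439  0.1466 0.156 ] yaw -11.2 tilt [-0.0025 -0.0003] | shift tool [ 0.0013 -0.0007  0.144 ] then rz 0.2 |f [ 0.1 -0.4 -0.9] grip 86.9 0.0 t 18.7 q7 -127.0
purple lid [492.  363.5] 11.3 [ 62.2 121. ] carton frame mm [-0.8 -0.5]
purple sticker z 0.068 [0.4916 0.3654 0.0677] carton frame mm [-0.8  1.4] 165
```

View pics/c2.png

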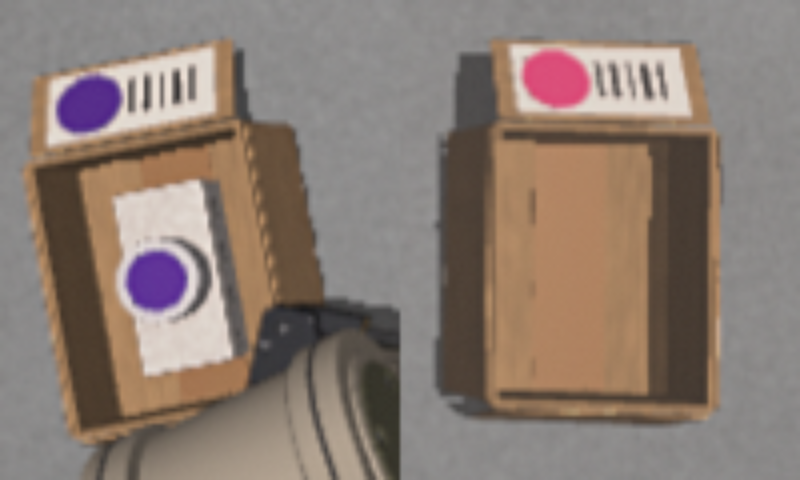

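Purple order is packed: the tin stands upright on its box (crop 157,282), centred within 2 mm. Now box_pink.

Call:
drive_tool --increments '[{"hand": 1, "x": 0.0013, "y": -0.0007, "z": 0.02, "rx": 0, "ry": 0, "rz": 0.2}, {"hand": 1, "x": 0, "y": 0, "z": 0.03, "rx": 0, "ry": 0, "rz": 0}, {"hand": 1, "x": 0, "y": 0, "z": 0.03, "rx": 0, "ry": 0, "rz": 0}, {"hand": 1, "x": 0, "y": 0, "z": 0.03, "rx": 0, "ry": 0, "rz": 0}, {"hand": 1, "x": 0, "y": 0, "z": 0.02, "rx": 0, "ry": 0, "rz": 0}, {"hand": 1, "x": 0, "y": 0, "z": 0.01, "rx": 0, "ry": 0, "rz": 0}, {"hand": 1, "x": 0, "y": 0, "z": 0.004, "rx": 0, "ry": 0, "rz": 0}, {"hand": 1, "x": 0, "y": 0, "z": 0, "rx": 0, "ry": 0, "rz": 0}, {"hand": 1, "x": 0, "y": 0, "z": 0, "rx": 0, "ry": 0, "rz": 0}, {"hand": 0.5, "x": 0, "y": 0, "z": 0, "rx": 0, "ry": 0, "rz": 0}, {"hand": 0.4, "x": 0, "y": 0, "z": 0, "rx": 0, "ry": 0, "rz": 0}, {"hand": -1, "x": 0, "y": 0, "z": 0, "rx": 0, "ry": 0, "rz": 0}, {"hand": -1, "x": 0, "y": 0, "z": 0, "rx": 0, "ry": 0, "rz": 0}, {"hand": -1, "x": 0, "y": 0, "z": 0, "rx": 0, "ry": 0, "rz": 0}, {"hand": -1, "x": 0, "y": 0, "z": 0, "rx": 0, "ry": 0, "rz": 0}, {"hand": -1, "x": 0, "y": 0, "z": 0, "rx": 0, "ry": 0, "rz": 0}]'

```text
clock: 20.08
tcp_pos: [0.4406, 0.147, 0.0127]
tool_rot: [[0.98, -0.201, -0.001], [-0.201, -0.98, -0.0], [-0.001, 0.001, -1.0]]
force: [-1.2, -2.7, 6.1]
grip_width: 0.684
gripper_force: 30.0
```

Call:
drive_tool --increments '[{"hand": -1, "x": 0, "y": 0, "z": -0.01, "rx": 0, "ry": 0, "rz": 0}, {"hand": -1, "x": 0, "y": 0, "z": -0.02, "rx": 0, "ry": 0, "rz": 0}, {"hand": -1, "x": 0, "y": 0, "z": -0.03, "rx": 0, "ry": 0, "rz": 0}, {"hand": -1, "x": 0, "y": 0, "z": -0.03, "rx": 0, "ry": 0, "rz": 0}, {"hand": -1, "x": 0, "y": 0, "z": -0.03, "rx": 0, "ry": 0, "rz": 0}, {"hand": -1, "x": 0, "y": 0, "z": -0.02, "rx": 0, "ry": 0, "rz": 0}, {"hand": -1, "x": 0, "y": 0, "z": -0.01, "rx": 0, "ry": 0, "rz": 0}, {"hand": -1, "x": 0, "y": 0, "z": 0, "rx": 0, "ry": 0, "rz": 0}, {"hand": -1, "x": 0, "y": 0, "z": 0, "rx": 0, "ry": 0, "rz": 0}]'

```text
clock: 20.83
tcp_pos: [0.4405, 0.147, 0.1619]
tool_rot: [[0.98, -0.201, -0.002], [-0.201, -0.98, -0.0], [-0.002, 0.001, -1.0]]
force: [-0.0, -0.3, -2.6]
grip_width: 0.687
gripper_force: 30.0
```

```bash
python3 held.py; python3 go.py .5324 -.367 .16 -1
```

```text
726 tool x [-0.0581  0.0587] y [-0.0265  0.0329] z [-0.0274  0.0102]
pos [0.44   0.1469 0.1611] yaw -11.59 tilt [-0.0035 -0.0006] | shift tool [0.1938 0.4848 0.0011] then rz -10.59 |f [ 1.1 -0.8 -1.8] grip 59.7 30.0 t 20.9 q7 -127.0
```

Call:
drive_tool --increments '[{"hand": -1, "x": 0.0057, "y": 0.0143, "z": 0, "rx": 0, "ry": 0, "rz": 0}, {"hand": -1, "x": 0.0114, "y": 0.0285, "z": 0, "rx": 0, "ry": 0, "rz": 0}, {"hand": -1, "x": 0.0114, "y": 0.0285, "z": 0, "rx": 0, "ry": 0, "rz": 0}, {"hand": -1, "x": 0.0114, "y": 0.0285, "z": 0, "rx": 0, "ry": 0, "rz": 0}, {"hand": -1, "x": 0.0114, "y": 0.0285, "z": 0, "rx": 0, "ry": 0, "rz": 0}, {"hand": -1, "x": 0.0114, "y": 0.0285, "z": 0, "rx": 0, "ry": 0, "rz": 0}, {"hand": -1, "x": 0.0114, "y": 0.0285, "z": 0, "rx": 0, "ry": 0, "rz": 0}, {"hand": -1, "x": 0.0114, "y": 0.0285, "z": 0, "rx": 0, "ry": 0, "rz": 0}, {"hand": -1, "x": 0.0114, "y": 0.0285, "z": 0, "rx": 0, "ry": 0, "rz": 0}, {"hand": -1, "x": 0.0114, "y": 0.0285, "z": 0, "rx": 0, "ry": 0, "rz": 0}, {"hand": -1, "x": 0.0114, "y": 0.0285, "z": 0, "rx": 0, "ry": 0, "rz": 0}, {"hand": -1, "x": 0.0114, "y": 0.0285, "z": 0, "rx": 0, "ry": 0, "rz": 0}, {"hand": -1, "x": 0.0114, "y": 0.0285, "z": 0, "rx": 0, "ry": 0, "rz": 0}, {"hand": -1, "x": 0.0114, "y": 0.0285, "z": 0, "rx": 0, "ry": 0, "rz": 0}, {"hand": -1, "x": 0.0114, "y": 0.0285, "z": 0, "rx": 0, "ry": 0, "rz": 0}, {"hand": -1, "x": 0.0114, "y": 0.0285, "z": 0, "rx": 0, "ry": 0, "rz": 0}, {"hand": -1, "x": 0.0114, "y": 0.0285, "z": 0, "rx": 0, "ry": 0, "rz": 0}, {"hand": -1, "x": 0.0057, "y": 0.0143, "z": 0, "rx": 0, "ry": 0, "rz": -5.3}, {"hand": -1, "x": 0, "y": 0, "z": 0, "rx": 0, "ry": 0, "rz": -5.3}, {"hand": -1, "x": 0, "y": 0, "z": 0, "rx": 0, "ry": 0, "rz": 0}]'

```text
clock: 22.55
tcp_pos: [0.532, -0.367, 0.1593]
tool_rot: [[1.0, -0.015, -0.005], [-0.015, -1.0, 0.002], [-0.005, -0.002, -1.0]]
force: [-0.1, 1.6, -1.6]
grip_width: 0.689
gripper_force: 30.0
```

Call:
drive_tool --increments '[{"hand": -1, "x": 0, "y": 0, "z": 0, "rx": 0, "ry": 0, "rz": 0}, {"hand": -1, "x": 0, "y": 0, "z": 0, "rx": 0, "ry": 0, "rz": 0}, {"hand": -1, "x": 0, "y": 0, "z": 0, "rx": 0, "ry": 0, "rz": 0}]'

```text
clock: 22.8
tcp_pos: [0.5332, -0.3655, 0.1619]
tool_rot: [[1.0, -0.018, -0.002], [-0.018, -1.0, 0.0], [-0.002, -0.0, -1.0]]
force: [0.1, 0.0, -1.8]
grip_width: 0.683
gripper_force: 30.0
```

```bash
python3 held.py; python3 go.py .5324 -.367 .017 -1
```

```text
1485 tool x [-0.0611  0.0576] y [-0.0245  0.038 ] z [-0.0249  0.0116]
pos [ 0.5333 -0.3657  0.1621] yaw -1.03 tilt [-0.002   0.0001] | shift tool [-0.0006  0.0013  0.1451] then rz -0.03 |f [-0.5  0.4 -1.7] grip 59.7 30.0 t 22.9 q7 -65.0
```

Call:
drive_tool --increments '[{"hand": -1, "x": 0, "y": 0.0013, "z": 0.015, "rx": 0, "ry": 0, "rz": 0}, {"hand": -1, "x": 0, "y": 0, "z": 0.015, "rx": 0, "ry": 0, "rz": 0}, {"hand": -1, "x": 0, "y": 0, "z": 0.015, "rx": 0, "ry": 0, "rz": 0}, {"hand": -1, "x": 0, "y": 0, "z": 0.015, "rx": 0, "ry": 0, "rz": 0}, {"hand": -1, "x": 0, "y": 0, "z": 0.015, "rx": 0, "ry": 0, "rz": 0}, {"hand": -1, "x": 0, "y": 0, "z": 0.015, "rx": 0, "ry": 0, "rz": 0}, {"hand": -1, "x": 0, "y": 0, "z": 0.015, "rx": 0, "ry": 0, "rz": 0}, {"hand": -1, "x": 0, "y": 0, "z": 0.01, "rx": 0, "ry": 0, "rz": 0}, {"hand": -1, "x": 0, "y": 0, "z": 0.01, "rx": 0, "ry": 0, "rz": 0}, {"hand": -1, "x": 0, "y": 0, "z": 0.005, "rx": 0, "ry": 0, "rz": 0}, {"hand": -1, "x": 0, "y": 0, "z": 0.005, "rx": 0, "ry": 0, "rz": 0}, {"hand": -1, "x": 0, "y": 0, "z": 0.004, "rx": 0, "ry": 0, "rz": 0}, {"hand": -1, "x": 0, "y": 0, "z": 0.002, "rx": 0, "ry": 0, "rz": 0}, {"hand": -1, "x": 0, "y": 0, "z": 0, "rx": 0, "ry": 0, "rz": 0}, {"hand": -1, "x": 0, "y": 0, "z": 0, "rx": 0, "ry": 0, "rz": 0}, {"hand": -1, "x": 0, "y": 0, "z": 0, "rx": 0, "ry": 0, "rz": 0}]'

```text
clock: 24.18
tcp_pos: [0.5332, -0.368, 0.0219]
tool_rot: [[1.0, -0.017, -0.001], [-0.017, -1.0, -0.001], [-0.001, 0.001, -1.0]]
force: [-1.1, 0.2, -1.3]
grip_width: 0.69
gripper_force: 30.0
```

```bash
python3 go.py .533 -.367 .017 -1
```

```text
pos [ 0.5332 -0.368   0.0219] yaw -1.0 tilt [-0.0011 -0.0006] | shift tool [-0.0002 -0.001   0.0049] then rz 0.0 |f [-1.1  0.2 -1.3] grip 60.0 30.0 t 24.2 q7 -67.0
```

Call:
drive_tool --increments '[{"hand": -1, "x": 0, "y": -0.001, "z": 0.002, "rx": 0, "ry": 0, "rz": 0}, {"hand": -1, "x": 0, "y": 0, "z": 0.0015, "rx": 0, "ry": 0, "rz": 0}, {"hand": -1, "x": 0, "y": 0, "z": 0.001, "rx": 0, "ry": 0, "rz": 0}, {"hand": -1, "x": 0, "y": 0, "z": 0, "rx": 0, "ry": 0, "rz": 0}, {"hand": -1, "x": 0, "y": 0, "z": 0, "rx": 0, "ry": 0, "rz": 0}, {"hand": -1, "x": 0, "y": 0, "z": 0, "rx": 0, "ry": 0, "rz": 0}]'

```text
clock: 24.68
tcp_pos: [0.533, -0.3668, 0.0168]
tool_rot: [[1.0, -0.017, -0.002], [-0.017, -1.0, -0.0], [-0.002, 0.0, -1.0]]
force: [0.0, 1.2, -1.6]
grip_width: 0.688
gripper_force: 30.0
```

Call:
drive_tool --increments '[{"hand": -1, "x": 0, "y": 0, "z": 0.0006, "rx": 0, "ry": 0, "rz": 0}, {"hand": -1, "x": 0, "y": 0, "z": 0, "rx": 0, "ry": 0, "rz": 0}, {"hand": -1, "x": 0, "y": 0, "z": 0, "rx": 0, "ry": 0, "rz": 0}]'

```text
clock: 24.93
tcp_pos: [0.533, -0.3668, 0.0168]
tool_rot: [[1.0, -0.017, -0.002], [-0.017, -1.0, -0.0], [-0.002, 0.0, -1.0]]
force: [-3.0, 2.2, 6.1]
grip_width: 0.686
gripper_force: 30.0
```

Contact. Releasing and lifting out.

Call:
drive_tool --increments '[{"hand": 0.45, "x": 0, "y": 0, "z": 0, "rx": 0, "ry": 0, "rz": 0}, {"hand": 0.55, "x": 0, "y": 0, "z": 0, "rx": 0, "ry": 0, "rz": 0}, {"hand": 0.62, "x": 0, "y": 0, "z": 0, "rx": 0, "ry": 0, "rz": 0}, {"hand": 0.62, "x": 0, "y": 0, "z": 0, "rx": 0, "ry": 0, "rz": 0}, {"hand": 0.62, "x": 0, "y": 0, "z": -0.01, "rx": 0, "ry": 0, "rz": 0}, {"hand": 0.62, "x": 0, "y": 0, "z": -0.02, "rx": 0, "ry": 0, "rz": 0}, {"hand": 0.62, "x": 0, "y": 0, "z": -0.03, "rx": 0, "ry": 0, "rz": 0}, {"hand": 0.62, "x": 0, "y": 0, "z": -0.03, "rx": 0, "ry": 0, "rz": 0}, {"hand": 0.62, "x": 0, "y": 0, "z": -0.03, "rx": 0, "ry": 0, "rz": 0}, {"hand": 0.62, "x": 0, "y": 0, "z": -0.02, "rx": 0, "ry": 0, "rz": 0}, {"hand": 1, "x": 0, "y": 0, "z": 0, "rx": 0, "ry": 0, "rz": 0}, {"hand": 1, "x": 0, "y": 0, "z": 0, "rx": 0, "ry": 0, "rz": 0}]'

```text
clock: 25.93
tcp_pos: [0.5339, -0.3672, 0.1583]
tool_rot: [[1.0, -0.017, 0.001], [-0.017, -1.0, -0.002], [0.001, 0.002, -1.0]]
force: [0.5, -0.1, 0.0]
grip_width: 0.89
gripper_force: 0.0
```

```bash
python3 go.py .606 -.128 .158 0
```

```text
pos [ 0.5339 -0.3672  0.1583] yaw -1.0 tilt [ 0.001  -0.0019] | shift tool [ 6.790e-02 -2.405e-01 -1.000e-04] then rz -1.0 |f [ 0.5 -0.1  0. ] grip 77.5 0.0 t 25.9 q7 -65.0
```

Call:
drive_tool --increments '[{"hand": 1, "x": 0.0034, "y": -0.012, "z": 0, "rx": 0, "ry": 0, "rz": 0}, {"hand": 1, "x": 0.0068, "y": -0.024, "z": 0, "rx": 0, "ry": 0, "rz": 0}, {"hand": 1, "x": 0.0068, "y": -0.024, "z": 0, "rx": 0, "ry": 0, "rz": 0}, {"hand": 1, "x": 0.0068, "y": -0.024, "z": 0, "rx": 0, "ry": 0, "rz": 0}, {"hand": 1, "x": 0.0068, "y": -0.024, "z": 0, "rx": 0, "ry": 0, "rz": 0}, {"hand": 1, "x": 0.0068, "y": -0.024, "z": 0, "rx": 0, "ry": 0, "rz": 0}, {"hand": 1, "x": 0.0068, "y": -0.024, "z": 0, "rx": 0, "ry": 0, "rz": 0}, {"hand": 1, "x": 0.0068, "y": -0.024, "z": 0, "rx": 0, "ry": 0, "rz": 0}, {"hand": 1, "x": 0.0068, "y": -0.024, "z": 0, "rx": 0, "ry": 0, "rz": 0}, {"hand": 1, "x": 0.0068, "y": -0.024, "z": 0, "rx": 0, "ry": 0, "rz": 0}, {"hand": 1, "x": 0.0034, "y": -0.012, "z": 0, "rx": 0, "ry": 0, "rz": 0}, {"hand": 1, "x": 0, "y": 0, "z": 0, "rx": 0, "ry": 0, "rz": 0}, {"hand": 1, "x": 0, "y": 0, "z": 0, "rx": 0, "ry": 0, "rz": 0}, {"hand": 1, "x": 0, "y": 0, "z": 0, "rx": 0, "ry": 0, "rz": 0}]'

```text
clock: 27.1
tcp_pos: [0.6047, -0.1296, 0.1555]
tool_rot: [[1.0, -0.019, -0.003], [-0.019, -1.0, -0.001], [-0.003, 0.001, -1.0]]
force: [0.2, -0.4, 0.2]
grip_width: 0.995
gripper_force: 0.0
```

```bash
python3 go.py .606 -.128 .005 -1; python3 chk.py
```

```text
pos [ 0.6047 -0.1296  0.1555] yaw -1.09 tilt [-0.0029 -0.0008] | shift tool [ 0.0017 -0.0018  0.1505] then rz -0.09 |f [ 0.2 -0.4  0.2] grip 86.6 0.0 t 27.1 q7 -89.0
purple lid [492.  363.6] 11.6 [ 62.1 120.9] carton frame mm [-0.8 -0.4]
purple sticker z 0.067 [0.4917 0.3656 0.0671] carton frame mm [-0.7  1.6] 165
pink lid [ 531.2 -367.5] -2.5 [ 57.7 120.1] carton frame mm [0.8 1.5]
pink sticker z 0.042 [ 0.53   -0.3673  0.042 ] carton frame mm [-0.4  1.7] 203
```

Call:
drive_tool --increments '[{"hand": 1, "x": 0.0017, "y": -0.0016, "z": 0.03, "rx": 0, "ry": 0, "rz": 0}, {"hand": 1, "x": 0, "y": 0, "z": 0.03, "rx": 0, "ry": 0, "rz": 0}, {"hand": 1, "x": 0, "y": 0, "z": 0.03, "rx": 0, "ry": 0, "rz": 0}, {"hand": 1, "x": 0, "y": 0, "z": 0.03, "rx": 0, "ry": 0, "rz": 0}, {"hand": 1, "x": 0, "y": 0, "z": 0.015, "rx": 0, "ry": 0, "rz": 0}, {"hand": 1, "x": 0, "y": 0, "z": 0.01, "rx": 0, "ry": 0, "rz": 0}, {"hand": 1, "x": 0, "y": 0, "z": 0.005, "rx": 0, "ry": 0, "rz": 0}, {"hand": 1, "x": 0, "y": 0, "z": 0, "rx": 0, "ry": 0, "rz": 0}, {"hand": 1, "x": 0, "y": 0, "z": 0, "rx": 0, "ry": 0, "rz": 0}, {"hand": 0.35, "x": 0, "y": 0, "z": 0, "rx": 0, "ry": 0, "rz": 0}, {"hand": 0.3, "x": 0, "y": 0, "z": 0, "rx": 0, "ry": 0, "rz": 0}, {"hand": -1, "x": 0, "y": 0, "z": 0, "rx": 0, "ry": 0, "rz": 0}, {"hand": -1, "x": 0, "y": 0, "z": 0, "rx": 0, "ry": 0, "rz": 0}, {"hand": -1, "x": 0, "y": 0, "z": 0, "rx": 0, "ry": 0, "rz": 0}, {"hand": -1, "x": 0, "y": 0, "z": 0, "rx": 0, "ry": 0, "rz": 0}, {"hand": -1, "x": 0, "y": 0, "z": 0, "rx": 0, "ry": 0, "rz": 0}]'

```text
clock: 28.48
tcp_pos: [0.607, -0.127, 0.0064]
tool_rot: [[1.0, -0.018, -0.001], [-0.018, -1.0, -0.001], [-0.001, 0.001, -1.0]]
force: [-0.4, -1.9, 2.6]
grip_width: 0.612
gripper_force: 30.0
```

Call:
drive_tool --increments '[{"hand": -1, "x": 0, "y": 0, "z": -0.01, "rx": 0, "ry": 0, "rz": 0}, {"hand": -1, "x": 0, "y": 0, "z": -0.02, "rx": 0, "ry": 0, "rz": 0}, {"hand": -1, "x": 0, "y": 0, "z": -0.03, "rx": 0, "ry": 0, "rz": 0}, {"hand": -1, "x": 0, "y": 0, "z": -0.03, "rx": 0, "ry": 0, "rz": 0}, {"hand": -1, "x": 0, "y": 0, "z": -0.03, "rx": 0, "ry": 0, "rz": 0}, {"hand": -1, "x": 0, "y": 0, "z": -0.02, "rx": 0, "ry": 0, "rz": 0}, {"hand": -1, "x": 0, "y": 0, "z": -0.01, "rx": 0, "ry": 0, "rz": 0}, {"hand": -1, "x": 0, "y": 0, "z": 0, "rx": 0, "ry": 0, "rz": 0}, {"hand": -1, "x": 0, "y": 0, "z": 0, "rx": 0, "ry": 0, "rz": 0}]'

```text
clock: 29.23
tcp_pos: [0.6067, -0.1263, 0.1555]
tool_rot: [[1.0, -0.017, -0.002], [-0.017, -1.0, 0.0], [-0.002, -0.0, -1.0]]
force: [0.9, 0.0, -2.2]
grip_width: 0.613
gripper_force: 30.0
```

```bash
python3 held.py; python3 go.py .533 -.367 .156 -1
```

```text
210 tool x [-0.027  0.026] y [-0.005  0.034] z [-0.0226  0.0043]
pos [ 0.6062 -0.1263  0.1545] yaw -0.99 tilt [-0.0039  0.0004] | shift tool [-0.069   0.2419 -0.0013] then rz 0.01 |f [-0.7 -0.2 -2.3] grip 52.9 30.0 t 29.3 q7 -89.0
```

Call:
drive_tool --increments '[{"hand": -1, "x": -0.0035, "y": 0.0121, "z": 0, "rx": 0, "ry": 0, "rz": 0}, {"hand": -1, "x": -0.0069, "y": 0.0242, "z": 0, "rx": 0, "ry": 0, "rz": 0}, {"hand": -1, "x": -0.0069, "y": 0.0242, "z": 0, "rx": 0, "ry": 0, "rz": 0}, {"hand": -1, "x": -0.0069, "y": 0.0242, "z": 0, "rx": 0, "ry": 0, "rz": 0}, {"hand": -1, "x": -0.0069, "y": 0.0242, "z": 0, "rx": 0, "ry": 0, "rz": 0}, {"hand": -1, "x": -0.0069, "y": 0.0242, "z": 0, "rx": 0, "ry": 0, "rz": 0}, {"hand": -1, "x": -0.0069, "y": 0.0242, "z": 0, "rx": 0, "ry": 0, "rz": 0}, {"hand": -1, "x": -0.0069, "y": 0.0242, "z": 0, "rx": 0, "ry": 0, "rz": 0}, {"hand": -1, "x": -0.0069, "y": 0.0242, "z": 0, "rx": 0, "ry": 0, "rz": 0}, {"hand": -1, "x": -0.0069, "y": 0.0242, "z": 0, "rx": 0, "ry": 0, "rz": 0}, {"hand": -1, "x": -0.0035, "y": 0.0121, "z": 0, "rx": 0, "ry": 0, "rz": 0}, {"hand": -1, "x": 0, "y": 0, "z": 0, "rx": 0, "ry": 0, "rz": 0}, {"hand": -1, "x": 0, "y": 0, "z": 0, "rx": 0, "ry": 0, "rz": 0}, {"hand": -1, "x": 0, "y": 0, "z": 0, "rx": 0, "ry": 0, "rz": 0}, {"hand": -1, "x": 0, "y": 0, "z": 0, "rx": 0, "ry": 0, "rz": 0}]'

```text
clock: 30.53
tcp_pos: [0.5345, -0.3655, 0.156]
tool_rot: [[1.0, -0.015, -0.002], [-0.015, -1.0, 0.001], [-0.002, -0.001, -1.0]]
force: [0.4, 0.6, -1.3]
grip_width: 0.611
gripper_force: 30.0
```

```bash
python3 go.py .533 -.367 .0464 -1
```

```text
pos [ 0.5345 -0.3655  0.156 ] yaw -0.86 tilt [-0.0017  0.0009] | shift tool [-0.0013  0.0017  0.1096] then rz 0.14 |f [ 0.4  0.6 -1.3] grip 53.1 30.0 t 30.5 q7 -65.0
```

Call:
drive_tool --increments '[{"hand": -1, "x": -0.001, "y": 0.001, "z": 0.015, "rx": 0, "ry": 0, "rz": 0}, {"hand": -1, "x": 0, "y": 0, "z": 0.025, "rx": 0, "ry": 0, "rz": 0}, {"hand": -1, "x": 0, "y": 0, "z": 0.025, "rx": 0, "ry": 0, "rz": 0}, {"hand": -1, "x": 0, "y": 0, "z": 0.02, "rx": 0, "ry": 0, "rz": 0}, {"hand": -1, "x": 0, "y": 0, "z": 0.01, "rx": 0, "ry": 0, "rz": 0}, {"hand": -1, "x": 0, "y": 0, "z": 0.005, "rx": 0, "ry": 0, "rz": 0}, {"hand": -1, "x": 0, "y": 0, "z": 0.004, "rx": 0, "ry": 0, "rz": 0}, {"hand": -1, "x": 0, "y": 0, "z": 0.003, "rx": 0, "ry": 0, "rz": 0}, {"hand": -1, "x": 0, "y": 0, "z": 0, "rx": 0, "ry": 0, "rz": 0}, {"hand": -1, "x": 0, "y": 0, "z": 0, "rx": 0, "ry": 0, "rz": 0}, {"hand": -1, "x": 0, "y": 0, "z": 0, "rx": 0, "ry": 0, "rz": 0}, {"hand": -1, "x": 0, "y": 0, "z": 0, "rx": 0, "ry": 0, "rz": 0}]'

```text
clock: 31.53
tcp_pos: [0.5329, -0.3685, 0.05]
tool_rot: [[1.0, -0.017, -0.001], [-0.017, -1.0, -0.001], [-0.001, 0.001, -1.0]]
force: [-0.9, 0.4, -1.4]
grip_width: 0.613
gripper_force: 30.0
```

Call:
drive_tool --increments '[{"hand": -1, "x": -0.0003, "y": 0, "z": 0.0015, "rx": 0, "ry": 0, "rz": 0}, {"hand": -1, "x": 0, "y": 0, "z": 0.001, "rx": 0, "ry": 0, "rz": 0}, {"hand": -1, "x": 0, "y": 0, "z": 0, "rx": 0, "ry": 0, "rz": 0}, {"hand": -1, "x": 0, "y": 0, "z": 0, "rx": 0, "ry": 0, "rz": 0}, {"hand": -1, "x": 0, "y": 0, "z": 0, "rx": 0, "ry": 0, "rz": 0}]'

```text
clock: 31.95
tcp_pos: [0.5323, -0.3682, 0.0468]
tool_rot: [[1.0, -0.017, -0.002], [-0.017, -1.0, -0.0], [-0.002, 0.0, -1.0]]
force: [-0.5, -0.2, -1.8]
grip_width: 0.614
gripper_force: 30.0
```

Call:
drive_tool --increments '[{"hand": -1, "x": 0.0005, "y": -0.001, "z": 0, "rx": 0, "ry": 0, "rz": 0}, {"hand": -1, "x": 0, "y": 0, "z": 0.0006, "rx": 0, "ry": 0, "rz": 0}, {"hand": -1, "x": 0, "y": 0, "z": 0.0003, "rx": 0, "ry": 0, "rz": 0}, {"hand": -1, "x": 0, "y": 0, "z": 0, "rx": 0, "ry": 0, "rz": 0}, {"hand": -1, "x": 0, "y": 0, "z": 0, "rx": 0, "ry": 0, "rz": 0}]'

```text
clock: 32.37
tcp_pos: [0.533, -0.3671, 0.0464]
tool_rot: [[1.0, -0.017, -0.001], [-0.017, -1.0, -0.0], [-0.001, 0.0, -1.0]]
force: [-1.1, 3.6, 5.7]
grip_width: 0.611
gripper_force: 30.0
```

Contact. I'll release, rise and move clear.

Call:
drive_tool --increments '[{"hand": 0.3, "x": 0, "y": 0, "z": 0, "rx": 0, "ry": 0, "rz": 0}, {"hand": 0.4, "x": 0, "y": 0, "z": 0, "rx": 0, "ry": 0, "rz": 0}, {"hand": 0.55, "x": 0, "y": 0, "z": 0, "rx": 0, "ry": 0, "rz": 0}, {"hand": 0.55, "x": 0, "y": 0, "z": 0, "rx": 0, "ry": 0, "rz": 0}, {"hand": 0.55, "x": 0, "y": 0, "z": -0.01, "rx": 0, "ry": 0, "rz": 0}, {"hand": 0.55, "x": 0, "y": 0, "z": -0.02, "rx": 0, "ry": 0, "rz": 0}, {"hand": 0.55, "x": 0, "y": 0, "z": -0.03, "rx": 0, "ry": 0, "rz": 0}, {"hand": 0.55, "x": 0, "y": 0, "z": -0.03, "rx": 0, "ry": 0, "rz": 0}, {"hand": 1, "x": 0, "y": 0, "z": -0.03, "rx": 0, "ry": 0, "rz": 0}, {"hand": 1, "x": 0, "y": 0, "z": -0.03, "rx": 0, "ry": 0, "rz": 0}, {"hand": 1, "x": 0, "y": -0.03, "z": 0, "rx": 0, "ry": 0, "rz": 0}, {"hand": 1, "x": 0, "y": -0.03, "z": 0, "rx": 0, "ry": 0, "rz": 0}, {"hand": 1, "x": 0, "y": -0.03, "z": 0, "rx": 0, "ry": 0, "rz": 0}, {"hand": 1, "x": 0, "y": -0.03, "z": 0, "rx": 0, "ry": 0, "rz": 0}, {"hand": 1, "x": 0, "y": -0.03, "z": 0, "rx": 0, "ry": 0, "rz": 0}, {"hand": 1, "x": 0, "y": -0.03, "z": 0, "rx": 0, "ry": 0, "rz": 0}, {"hand": 1, "x": 0, "y": -0.03, "z": 0, "rx": 0, "ry": 0, "rz": 0}, {"hand": 1, "x": 0, "y": 0, "z": 0, "rx": 0, "ry": 0, "rz": 0}, {"hand": 1, "x": 0, "y": 0, "z": 0, "rx": 0, "ry": 0, "rz": 0}]'

```text
clock: 33.95
tcp_pos: [0.5371, -0.1554, 0.1969]
tool_rot: [[1.0, -0.014, -0.001], [-0.014, -1.0, -0.0], [-0.001, 0.0, -1.0]]
force: [0.3, -0.4, 0.8]
grip_width: 0.998
gripper_force: 0.0
```

```bash
python3 chk.py; cp pics/$(ls -t pics|head -1) pics/c3.png; python3 - <<'E'
from h import *
cv2.imwrite("pics/tf.png",env.get_image("top")[0][:,:,::-1])
E
```

```text
purple lid [492.  363.7] 11.5 [ 61.8 120.9] carton frame mm [-0.8 -0.3]
purple sticker z 0.068 [0.4917 0.3654 0.0676] carton frame mm [-0.7  1.4] 166
```

View pics/c3.png

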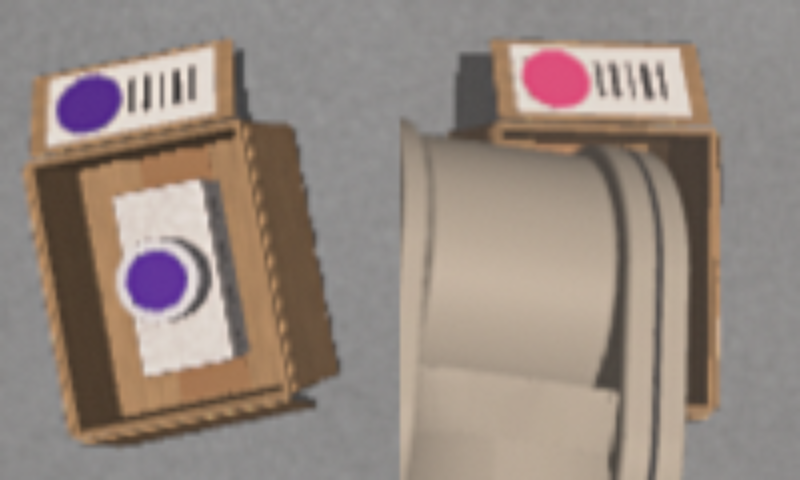

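View pics/tf.png

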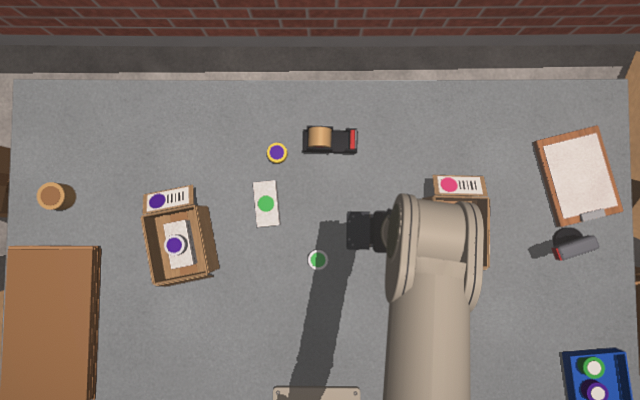

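Purple is good, and the green goods, tape dispenser and look-alike have not moved. The arm hides the pink carton at (460,232), so I'll move it away.

Call:
drive_tool --increments '[{"hand": 1, "x": 0, "y": -0.03, "z": 0, "rx": 0, "ry": 0, "rz": 0}, {"hand": 1, "x": 0, "y": -0.03, "z": 0, "rx": 0, "ry": 0, "rz": 0}, {"hand": 1, "x": 0, "y": -0.03, "z": 0, "rx": 0, "ry": 0, "rz": 0}, {"hand": 1, "x": 0, "y": -0.03, "z": 0, "rx": 0, "ry": 0, "rz": 0}, {"hand": 1, "x": 0, "y": -0.03, "z": 0, "rx": 0, "ry": 0, "rz": 0}, {"hand": 1, "x": 0, "y": -0.03, "z": 0, "rx": 0, "ry": 0, "rz": 0}, {"hand": 1, "x": 0, "y": 0, "z": 0, "rx": 0, "ry": 0, "rz": 0}, {"hand": 1, "x": 0, "y": 0, "z": 0, "rx": 0, "ry": 0, "rz": 0}, {"hand": 1, "x": 0, "y": 0, "z": 0, "rx": 0, "ry": 0, "rz": 0}]'

```text
clock: 34.8
tcp_pos: [0.5401, 0.0209, 0.1957]
tool_rot: [[1.0, -0.019, -0.002], [-0.019, -1.0, -0.001], [-0.002, 0.001, -1.0]]
force: [-0.1, -0.7, -1.0]
grip_width: 1.001
gripper_force: 0.0
```

```bash
python3 chk.py; cp pics/$(ls -t pics|head -1) pics/c4.png
```

```text
purple lid [491.9 363.9] 11.6 [ 61.6 120.9] carton frame mm [-0.8 -0.1]
purple sticker z 0.067 [0.4918 0.3657 0.0672] carton frame mm [-0.6  1.7] 164
pink lid [ 531.3 -365.7] -2.5 [ 61.4 120.1] carton frame mm [0.8 3.3]
pink sticker z 0.068 [ 0.5309 -0.3672  0.068 ] carton frame mm [0.5 1.8] 179
```

View pics/c4.png

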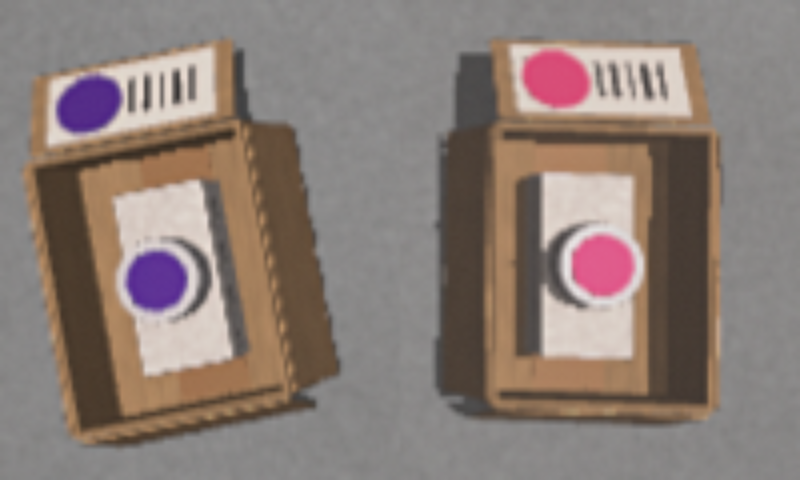

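Both orders are packed. The boxes lie flat and aligned, and the tins stand upright at crop (157,282) and (602,266), within about 2 mm of centre.

```bash
python3 -c "
from cell import env
print(env.job_done())"
```

```text
the job is handed in; nothing more can be done
None
```

Job handed in at about 35 s (no verdict returned): both orders are packed, with each box flat, lengthwise and within about 3 mm of the carton's middle, and its tin upright on top; the green box and tin, the tape dispenser and the yellow look-alike were left alone.

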